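Load the drying drawer and set its slide controls

ROBOT

A 6-joint arm with a two-finger parallel gripper is mounted at the origin on a cart in front of the work surface, level with it; the furniture and walls round the work are solid. World frame = base frame: x ahead of the robot, y to its left, z up, the work surface at z = 0. Lengths are in m, angles in rad, forces in N, time in s.
With the tool pointing down it reaches from about 0.375 to 0.9 m from the base axis. Payload 3.1 kg.
Tool frame: the origin (TCP) lies on the centre line of the jaws, within the pads' length; the fingertips stand 14 mm ahead of it and the grasp point (between the pads) lies 5 mm behind it; z points along the fingers, y is the line along which they close (so a half turn about z gives the same grasp; the last joint's range is limited). The gripper opens to 87 mm and grips with 3 to 60 N. Pads are 19 mm wide; open, the fingers measure 117 mm over their backs; the gripper's body (75 mm by 190 mm) begins 51 mm behind the grasp point.
Start: joints at [-1.381, 0.527, 1.433, -0, 1.181, -0.178], TCP at [0.225, -0.583, 0.237] pointing down, gripper open.
Joint ranges: [-3.08, 3.08], [-0.75, 2.2], [0.22, 2.44], [-1.43, 4.57], [0, 2.65], [-2.85, 2.85]. Speed limits (rad/s): [2.79, 2.79, 3.14, 3.14, 3.14, 3.14].

INTERFACE

Orientations are given as a unit quaternion [x, y, z, w].
In Python, from rig import robot gives the robot as it stands.
- The arm moves only by the tool move_arm, never from a script. Its argument "commands" is a list of rows, each an object with "hand": the finger opening in cm, from 0 to 8.7; "travel": the shift along the tool's x, y, z in cm, a list of three; "twist": the turn, a rotation vector about the tool's x, y, z in degrees, a list of three. In form: [{"hand": hand, "travel": [dx, dy, dz], "twist": [wx, wy, wz]}, ...]. A call has 1 to 5 rows; each row shifts and turns the commanded pose from where the row before left it, along the tool's axes as they then stand; what a row does not reach is not made up. A row lasts 1/12 s, in which the tool goes at most 41.7 mm and 7.16 degrees, less where a joint would pass 70% of its speed; a pose out of reach is approached as far as the arm can. A call is refused whole if a number of a shift passes 4.17 or a number of a turn 7.16, either way. A call with a gripper value outside its range is refused whole. The fingers move at their own pace and stop on an object; "force" is the grip in N (left out, the last holds). Time passes only in rows, so rows that do not move let the fingers close. It gives the time, the measured TCP pose, the force, the opening and the grip force at its end, in the units of the state.
- robot.get_obs(): the state, without advancing time (a new reading comes with each control period).
- robot.camera(name): name is "scene" or "top"; returns a dict with "frame" (480x640x3 uint8, red, green, blue), "fov_y" (degrees; the focal length in pixels is half the picture's height over the tangent of half this angle, whatever the lens; pixels are square), "cx", "cy" (the principal point, pixels), "extrinsics" (4x4, takes a point from camera to world coordinates). Camera axes: x right, y down, z forward; pixel columns grow to the right and rows downward; lengths in m; the calibration is good to about 2 mm. A picture is of the moment at which its call begins. There is no depth.
- robot.hand_in(): hands the job in; it is judged then, once.
The state is a dict: "time": time; "q": joint angles; "joint_velocities": joint speeds; "joint_torque": joint torques, N m; "position": TCP position; "tool_rot": TCP orientation; "ft_force": force on the tool from outside, world axes, zero at the start; "moment": the same for the moment, N m; "grip_width": finger opening in m; "grip_force": force on a finger pad.
Only numpy, scipy, OpenCV 4.12 (cv2) and the standard library are available. Lean on these libraries where they do the work, as an engineer would, in place of code of your own. Each camera call takes 0.05 s, during which the arm holds its last target. There are 200 camera calls.

TASK

Put the washed small ware from the grey mat (every rubber stopper and magnetic stir bar that is there) away to dry: draw back the dryer's slide bolt, pull the drawer fully out, lay all the ware in it, push the drawer fully shut and slide the bolt fully home again. Also slide the heat and the air control on top of the dryer so that each grip's line is level with its own index tab, without moving the tabs. Leave the jar, the dropper bottle and the petri dish where they stand.

Things in the scene. Friction and masses are not known exactly. Their poses are not given: they have to be found in the camera images.
- dryer: Drying drawer unit: fixed white housing, 182 mm deep (x), y from -141 to +161 mm, top at 70 mm. Origin on the bench, mid-depth; x to its back, y to the left, z up. Drawer in the front (panel 195 mm wide, centred at y = -32 mm, top at 61 mm), slide bolt left of it; slide controls on top near the front: heat track centred at y = +80 mm, air track at y = -80 mm, both along y at x = -50 mm.
- drawer (a joint): Drawer travel, m: 0 = fully shut, 0.125 = fully out toward the robot (-x of the dryer). Slides with about 2 N and stays where it is left.
- drawer_handle (a point): Middle of the drawer's handle: a 10 mm round steel bar, 100 mm long along y, 38 mm out from the drawer's front face, 50 mm above the bench; free above and below, so that it can be pinched from above with the fingers fore and aft of it. Moves with the drawer.
- tray_in (a point): On the drawer's inner floor, 16 mm above the bench: middle of the part open to the sky when the drawer is fully out (an opening 125 mm along x, 172 mm along y). Dryer's axes; moves with the drawer. Side walls rise 26 mm above the floor, the front panel 45 mm; with the drawer out the housing begins 62 mm to +x. The floor ends 62 mm to -x and 93 mm to +x.
- bolt (a joint): Slide bolt travel, m: 0 = fully home (to the right, its rod in front of the drawer's panel: the drawer cannot be pulled out), 0.035 = fully drawn back (to the left, +y of the dryer); the drawer is free from about 0.022 on. Slides with about 2 N and stays. With the drawer out by more than a few mm it cannot go home.
- bolt_knob (a point): Middle of the top of the bolt's upright dark steel knob: 16 mm (x) by 10 mm (y), top 96 mm above the bench, free on all sides down to 34 mm below its top (guides beneath); it stands 20 mm in front of the housing. Moves with the bolt.
- heat (a joint): Heat slide control, m: 0 at the right end of its track, 0.09 at the left end. Slides with about 1.5 N and stays.
- heat_top (a point): Middle of the top of the black heat (left) slide control's grip (26 mm across the track, 14 mm along the track, 28 mm tall above the housing top). Axes are the dryer's: y along the track.
- heat_index (a point): Tip of the small flat black index tab (3 mm high, white line) on the robot's side of the heat track, about 25 mm below the grip's top and 20 mm to -x of the track's middle. Dryer's axes. The control is set when the grip's white line is level with the tab's: same y in the dryer's axes. The tab is stiff and must stay where it is.
- air (a joint): Air slide control, m: 0 at the right end of its track, 0.09 at the left end. Slides with about 1.5 N and stays.
- air_top (a point): Middle of the top of the black air (right) slide control's grip (26 mm across the track, 14 mm along the track, 28 mm tall above the housing top). Axes are the dryer's: y along the track.
- air_index (a point): Tip of the small flat black index tab (3 mm high, white line) on the robot's side of the air track, about 25 mm below the grip's top and 20 mm to -x of the track's middle. Dryer's axes. The control is set when the grip's white line is level with the tab's: same y in the dryer's axes. The tab is stiff and must stay where it is.
- mat: Grey drip mat, 150 x 210 x 3 mm, fixed on the bench to the left of the dryer; the washed ware lies on it. Origin: centre of its underside.
- stopper_1: Red-brown rubber stopper no. 1: a solid taper plug, 29 mm across the wide top, about 23 mm across the foot, 26 mm tall, free, 15 to 30 g. Origin: centre of the small underside, z up along its axis. Stands upright on the mat at the start; in the drawer it may stand, lie or be upside down. May be absent.
- stopper_2: Red-brown rubber stopper no. 2: a solid taper plug, 29 mm across the wide top, about 23 mm across the foot, 26 mm tall, free, 15 to 30 g. Origin: centre of the small underside, z up along its axis. Stands upright on the mat at the start; in the drawer it may stand, lie or be upside down. May be absent.
- stopper_3: Red-brown rubber stopper no. 3: a solid taper plug, 29 mm across the wide top, about 23 mm across the foot, 26 mm tall, free, 15 to 30 g. Origin: centre of the small underside, z up along its axis. Stands upright on the mat at the start; in the drawer it may stand, lie or be upside down. May be absent.
- stir_bar_a: White magnetic stir bar a: smooth rod 9 mm thick, 30 mm long along its own y, lying. Origin: middle of its underside. 10 to 17 g. May be absent.
- stir_bar_b: White magnetic stir bar b: smooth rod 9 mm thick, 30 mm long along its own y, lying. Origin: middle of its underside. 10 to 17 g. May be absent.
- sample_jar: Bystander: clear screw jar with white cap, 60 mm across, 85 mm tall, left of the mat. Origin: centre of its underside.
- dropper_bottle: Bystander: dropper bottle with red bulb, 42 mm across, 107 mm tall, at the right. Origin: centre of its underside.
- dish: Bystander: closed glass petri dish, 65 mm across, 14 mm tall, between the mat, the dryer and the stirrer. Origin: centre of its underside.

How it is judged:
On the way, in this order (a step that is already met when the one before it is completed fails the run):
1. the slide bolt is drawn back (value of joint bolt above 0.027 m), for 0.2 s.
2. the drawer is pulled fully out (by more than 110 mm) (value of joint drawer above 0.11 m), for 0.2 s.
3. all the ware lies in the drawer (x of stopper_1 in the frame of tray_in between -0.062 and 0.092 m and y of stopper_1 in the frame of tray_in between -0.086 and 0.086 m and z of stopper_1 in the frame of tray_in between -0.006 and 0.036 m and x of stopper_2 in the frame of tray_in between -0.062 and 0.092 m and y of stopper_2 in the frame of tray_in between -0.086 and 0.086 m and z of stopper_2 in the frame of tray_in between -0.006 and 0.036 m and x of stopper_3 in the frame of tray_in between -0.062 and 0.092 m and y of stopper_3 in the frame of tray_in between -0.086 and 0.086 m and z of stopper_3 in the frame of tray_in between -0.006 and 0.036 m and x of stir_bar_a in the frame of tray_in between -0.062 and 0.092 m and y of stir_bar_a in the frame of tray_in between -0.086 and 0.086 m and z of stir_bar_a in the frame of tray_in between -0.006 and 0.036 m and x of stir_bar_b in the frame of tray_in between -0.062 and 0.092 m and y of stir_bar_b in the frame of tray_in between -0.086 and 0.086 m and z of stir_bar_b in the frame of tray_in between -0.006 and 0.036 m), for 0.2 s.
4. the drawer is pushed shut with all the ware in it (all of step 3 and value of joint drawer below 0.005 m), for 0.2 s.
5. the bolt is slid home with the drawer shut (value of joint each of drawer, bolt below 0.005 m), for 0.2 s.
At the end, for the whole second after the job is handed in: All stoppers and stir bars present lie inside the drawer (origins no more than 36 mm above its floor), the drawer is shut within 5 mm, the bolt is home within 5 mm, and the heat and air grips are each level with their index tabs within 4 mm along the track (all of step 3 and all of step 5 and y of heat_top in the frame of heat_index between -0.004 and 0.004 m and y of air_top in the frame of air_index between -0.004 and 0.004 m); the robot touches nothing.
It fails at once if a bystander (jar, dropper bottle or petri dish) is moved by more than 30 mm (distance of any of sample_jar, dropper_bottle, dish from where it was at the start of the episode above 0.03 m).
It fails at once if an index tab is moved along the dryer by more than 3 mm (distance of any of heat_index, air_index from where it was at the start of the episode above 0.003 m).
Of stopper_1, stopper_2, stopper_3, stir_bar_a, stir_bar_b only 2 to 4 are there at a start; the rules pass over those that are not, and their reading is None.
At some moment in a run one of stopper_1, stopper_2, stopper_3, stir_bar_a, stir_bar_b may be knocked a few centimetres aside while the robot is not near it.
Once in a run the grip may slacken for a moment while it holds something.
It also fails if it takes over 210 s, if anything falls off the work surface, if the arm or the gripper's body presses on something with over 40 N, if the wrist force passes 120 N, or if a joint passes its speed limit or range.

## Working session

There is one attempt and no reset: what is moved stays moved. The work goes in short steps, Python scripts to look and compute and a tool call to move; the robot and the scene stay as the last step left them, time stands still between calls to the robot, and variables do not carry over. Pictures are saved under pics/ and viewed, at most 14 in all, crops included, and the job is handed in when it is done.

Besides the shell and the picture viewer there is one more tool, called after ">>>" as a command line: name --argument value ..., lists and objects as JSON in quotes. move_arm: Moves the arm, as the interface text tells. Its arguments: {"type":"object","properties":{"commands":{"type":"array"},"force":{"type":"number"}},"required":["commands"]}

```bash
ls; mkdir -p pics
python3 - <<'E'
from rig import robot
import cv2
for n in("scene","top"):
    c=robot.camera(n);cv2.imwrite(f"pics/{n}0.png",c["frame"][:,:,::-1]);print(n,c["fov_y"],c["cx"],c["cy"],c["extrinsics"])
print(robot.get_obs())
E
```

```text
pics
scene 50.40246853156998 314.6309767486024 247.4869616481639 [[-0.91220429 -0.2695317   0.30860329  0.12972335]
 [-0.40931788  0.6334574  -0.65665104  0.95379284]
 [-0.01849877 -0.72531674 -0.68816671  1.02775198]
 [ 0.          0.          0.          1.        ]]
top 53.621198471352955 318.7043580449148 240.73048817304968 [[-0.08998487 -0.97068372  0.22288076  0.3248881 ]
 [-0.99594088  0.08722601 -0.02221249  0.07826303]
 [ 0.00212031 -0.22397485 -0.97459262  1.21001126]
 [ 0.          0.          0.          1.        ]]
{'time': 0.1, 'q': array([-1.38048976e+00,  5.28452307e-01,  1.43379555e+00, -3.45438229e-05,
        1.18140160e+00, -1.78507498e-01]), 'joint_velocities': array([-0.0003046 , -0.00077597, -0.00451605, -0.00058353,  0.00075649,
        0.0013932 ]), 'joint_torque': array([-9.74832365e-04, -4.40987313e+01, -1.77150553e+01,  6.33908459e-02,
        5.34034241e-02, -3.79337462e-05]), 'position': array([ 0.22520794, -0.58231897,  0.23561406]), 'tool_rot': array([ 9.83043427e-01,  1.83370016e-01, -2.20389556e-05, -1.02829141e-03]), 'ft_force': array([-0.5367786 ,  0.13151324,  0.18462872]), 'moment': array([ 1.37502095e-02, -4.52072514e-02,  6.47825989e-05]), 'grip_force': 0.0, 'grip_width': 0.08758937812282981}
```

View pics/scene0.png

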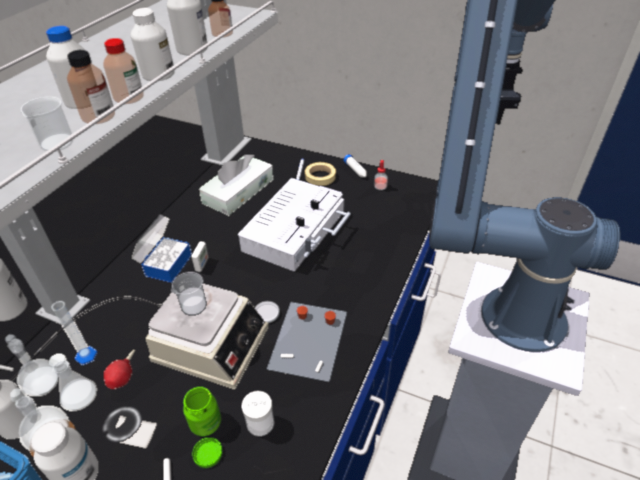

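View pics/top0.png

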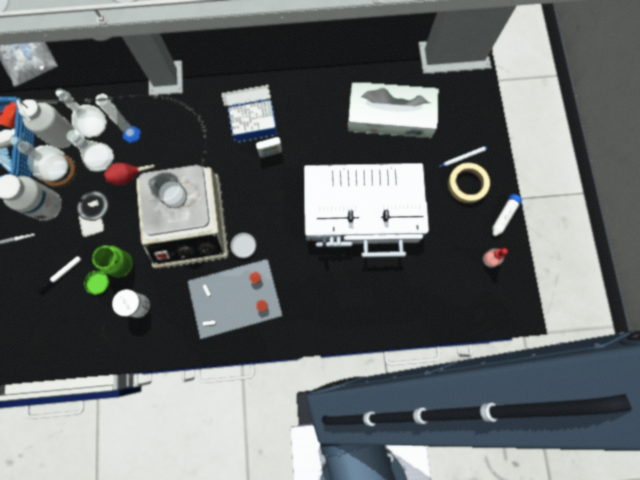

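The scene shows two red stoppers and two white stir bars on the mat. In the top view they are at about (255,278), (262,307), (207,290) and (209,323). The dryer spans columns 304–428 and its handle is near (384,254). I'll enlarge the dryer next.

```bash
cat > h.py <<'E'
import numpy as np,cv2
from rig import robot
def cam(n):
    c=robot.camera(n);c["f"]=240/np.tan(np.radians(c["fov_y"])/2);return c
def ray(c,u,v):
    d=np.array([(u-c["cx"])/c["f"],(v-c["cy"])/c["f"],1.]);E=c["extrinsics"];return E[:3,3],E[:3,:3]@d
def plane(c,u,v,z):
    o,d=ray(c,u,v);return o+d*(z-o[2])/d[2]
def tri(c1,p1,c2,p2):
    o1,d1=ray(c1,*p1);o2,d2=ray(c2,*p2)
    s=np.linalg.lstsq(np.stack([d1,-d2],1),o2-o1,rcond=None)[0]
    a=o1+s[0]*d1;b=o2+s[1]*d2;return (a+b)/2,np.linalg.norm(a-b)
def proj(c,p):
    E=c["extrinsics"];q=E[:3,:3].T@(np.asarray(p)-E[:3,3]);return c["f"]*q[0]/q[2]+c["cx"],c["f"]*q[1]/q[2]+c["cy"]
def crop(c,x0,x1,y0,y1,s,fn):
    im=cv2.resize(c["frame"][y0:y1,x0:x1,::-1],None,fx=s,fy=s,interpolation=cv2.INTER_CUBIC)
    for u in range(-(-x0//10)*10,x1,10):
        cv2.line(im,(int((u-x0+.5)*s),0),(int((u-x0+.5)*s),6),(0,0,255),1);cv2.putText(im,str(u),(int((u-x0)*s)-8,16),0,.35,(0,0,255),1)
    for v in range(-(-y0//10)*10,y1,10):
        cv2.line(im,(0,int((v-y0+.5)*s)),(6,int((v-y0+.5)*s)),(0,0,255),1);cv2.putText(im,str(v),(8,int((v-y0+.5)*s)+4),0,.35,(0,0,255),1)
    cv2.imwrite("pics/"+fn,im)
E
python3 - <<'E'
from h import *
t=cam("top");s=cam("scene")
crop(t,298,433,158,262,5.8,"dt.png");crop(s,235,355,170,272,5.8,"ds.png")
def blobs(c,m,box):
    x0,x1,y0,y1=box;M=np.zeros(m.shape,np.uint8);M[y0:y1,x0:x1]=m[y0:y1,x0:x1]
    n,l,st,ce=cv2.connectedComponentsWithStats(M)
    for i in range(1,n):
        if st[i,4]>8: print(st[i],ce[i].round(1))
for c,box in((t,(185,285,262,338)),(s,(270,350,300,380))):
    f=c["frame"].astype(int);red=(f[...,0]-f[...,1]>60);wh=f.min(2)>185
    print("red");blobs(c,red,box);print("white");blobs(c,wh,box)
E
```

```text
red
[250 272  10  11  89] [254.6 277.2]
[257 301  10  10  88] [261.5 305.5]
white
[203 285   7  11  44] [205.9 289.9]
[202 320  13   5  46] [208.3 322.3]
red
[297 306  11  10  84] [301.8 310.2]
[325 311  11  10  87] [329.6 315.5]
white
[270 302   8  19 112] [272.9 310.7]
[280 353  14   4  39] [286.5 354.9]
[315 360   8  12  44] [318.5 365.5]
```

View pics/dt.png

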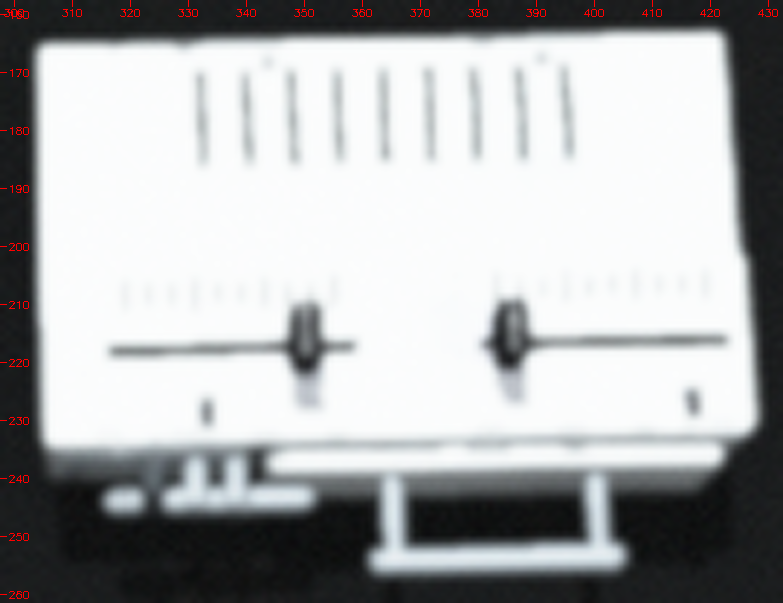

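View pics/ds.png

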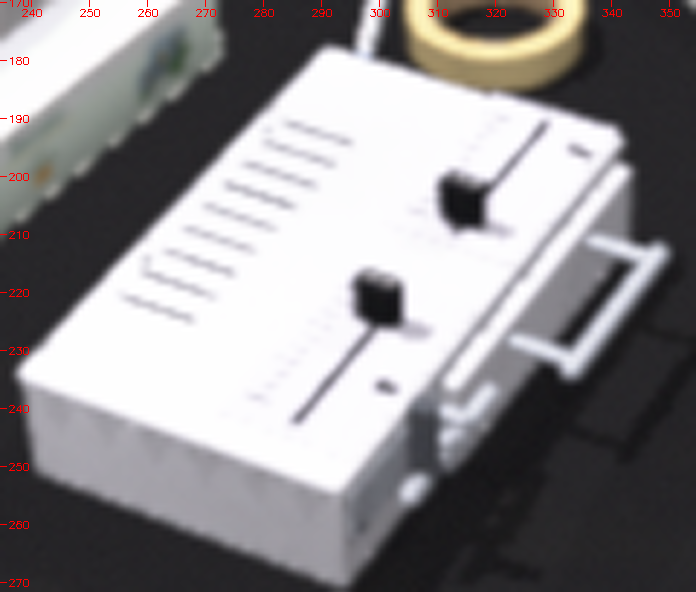

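Top crop (full-image pixels):
- Heat grip is at about (350,215) with its tab at (333,228).
- Air grip is at about (386,214) with its tab at (417,227).
- The knob interrupts the bolt rod near (324,237).

The scene crop shows the same parts, with the knob top near (308,237).

```bash
cat > m.py <<'E'
from h import *
t=cam("top");s=cam("scene")
T=lambda X,Y:(X/5.8+297.5,Y/5.8+157.5); S=lambda X,Y:(X/5.8+234.5,Y/5.8+169.5)
P={"BL":((38,43),(18,375)),"BR":((725,33),(330,47)),"FR":((759,432),(622,138)),"FL":((43,447),(343,492)),
"trHl":((110,352),(296,421)),"trAr":((726,340),(546,124)),"knob":((152,460),(424,393)),
"hHl":((375,557),(572,372)),"hHr":((620,555),(662,250)),"tabH":((207,412),(386,387)),"tabA":((692,402),(580,151)),
"gripH":((305,330),(377,278)),"gripA":((511,328),(462,182))}
R={}
for k,(a,b) in P.items():
    p,e=tri(t,T(*a),s,S(*b));R[k]=p;print(k,p.round(4),round(e,4))
local={"BL":(.091,.161),"BR":(.091,-.141),"FR":(-.091,-.141),"FL":(-.091,.161)}
A=np.array([local[k] for k in local]);B=np.array([R[k][:2] for k in local])
a,b=A-A.mean(0),B-B.mean(0);yaw=np.arctan2((a[:,0]*b[:,1]-a[:,1]*b[:,0]).sum(),(a*b).sum())
c,n=np.cos(yaw),np.sin(yaw);Q=np.array([[c,-n],[n,c]]);o=B.mean(0)-Q@A.mean(0)
print("yaw",np.degrees(yaw),"o",o,"res",(B-(A@Q.T+o)).round(4).tolist())
for k in R: print(k,"local",((R[k][:2]-o)@Q).round(4))
for k,h in(("gripH",.098),("gripA",.098),("tabH",.073),("tabA",.073),("knob",.096)):
    print(k,"plane top",((plane(t,*T(*P[k][0]),h)[:2]-o)@Q).round(4),"scene",((plane(s,*S(*P[k][1]),h)[:2]-o)@Q).round(4))
for n_,a,b in(("st1",(254.6,277.2),(301.8,310.2)),("st2",(261.5,305.5),(329.6,315.5)),("barA",(205.9,289.9),(286.5,354.9)),("barB",(208.3,322.3),(318.5,365.5))):
    p,e=tri(t,a,s,b);print(n_,p.round(4),round(e,4))
E
python3 m.py
```

```text
BL [0.7866 0.0711 0.0658] 0.0041
BR [ 0.7647 -0.2321  0.0659] 0.0031
FR [ 0.585  -0.2219  0.0627] 0.0001
FL [0.6032 0.0844 0.0676] 0.0032
trHl [0.6425 0.0525 0.0709] 0.0015
trAr [ 0.6255 -0.2125  0.0669] 0.0009
knob [0.5837 0.0392 0.0998] 0.0074
hHl [ 0.5459 -0.0537  0.0487] 0.0045
hHr [ 0.5382 -0.1585  0.0492] 0.0026
tabH [0.6128 0.0137 0.0707] 0.0005
tabA [ 0.5982 -0.1933  0.0707] 0.0015
gripH [ 0.6372 -0.0292  0.098 ] 0.0012
gripA [ 0.6308 -0.1157  0.0965] 0.0013
yaw -3.7435188017642806 o [ 0.68422736 -0.08461354] res [[0.0011, 0.001], [-0.0011, -0.0009], [0.0008, -0.0026], [-0.0008, 0.0024]]
BL local [0.092  0.1621]
BR local [ 0.0899 -0.142 ]
FR local [-0.09   -0.1435]
FL local [-0.0919  0.1634]
trHl local [-0.0506  0.1341]
trAr local [-0.0503 -0.1315]
knob local [-0.1084  0.117 ]
hHl local [-0.14    0.0218]
hHr local [-0.1409 -0.0832]
tabH local [-0.0777  0.0935]
tabA local [-0.0788 -0.1141]
gripH local [-0.0505  0.0522]
gripA local [-0.0513 -0.0345]
gripH plane top [-0.0499  0.0524] scene [-0.0512  0.0521]
gripA plane top [-0.0511 -0.0341] scene [-0.053  -0.0329]
tabH plane top [-0.078   0.0936] scene [-0.0793  0.0956]
tabA plane top [-0.0786 -0.1134] scene [-0.0809 -0.1115]
knob plane top [-0.1039  0.1181] scene [-0.1102  0.1131]
st1 [0.5158 0.2201 0.0249] 0.0017
st2 [0.4441 0.2075 0.0243] 0.0005
barA [0.497  0.3467 0.0092] 0.0017
barB [0.4153 0.3437 0.0096] 0.0019
```

```bash
cat >> h.py <<'E'
O=np.array([.6842,-.0846]);YAW=np.radians(-3.74);QL=np.array([[np.cos(YAW),-np.sin(YAW)],[np.sin(YAW),np.cos(YAW)]])
W=lambda lx,ly:O+QL@np.array([lx,ly]); L=lambda p:QL.T@(np.asarray(p)[:2]-O)
from scipy.spatial.transform import Rotation as Rn
def go(*steps):
    """steps: (x,y,z,heading deg); prints twist about tool z first, then travel (cm) in the turned tool frame"""
    ob=robot.get_obs();p=ob["position"];R=Rn.from_quat(ob["tool_rot"]).as_matrix()
    h=np.degrees(np.arctan2(R[1,0],R[0,0]));print("at",p.round(4),"h",h.round(2),"zax",R[:,2].round(3),"w",round(ob["grip_width"],4),"t",ob["time"],"q6",ob["q"][5].round(2),"loc",L(p).round(4),"F",ob["ft_force"].round(1))
    for x,y,z,h2 in steps:
        a=np.radians(h2);d=np.array([x,y,z])-p
        print("  twist",round(h-h2,1),"travel",(100*np.array([np.cos(a)*d[0]+np.sin(a)*d[1],np.sin(a)*d[0]-np.cos(a)*d[1],-d[2]])).round(2));p=np.array([x,y,z]);h=h2
E
python3 - <<'E'
from h import *
t=cam("top");s=cam("scene")
print("stirrer base FR",plane(t,228,258,0),"FL",plane(t,152,266,0),"top R edge",plane(t,218,235,.08),"dish",plane(t,243,245,.014),"jar",plane(t,131,303,.085))
for c,box in((t,(195,220,280,330)),(s,(278,330,345,378))):
    f=c["frame"].min(2);M=np.zeros(f.shape,np.uint8);x0,x1,y0,y1=box;M[y0:y1,x0:x1]=f[y0:y1,x0:x1]>165
    for k in cv2.findContours(M,cv2.RETR_EXTERNAL,cv2.CHAIN_APPROX_NONE)[0]:
        if len(k)<6: continue
        q=k[:,0].astype(float);vx,vy,cx,cy=cv2.fitLine(k,cv2.DIST_L2,0,.01,.01).ravel()
        a=plane(c,cx-5*vx,cy-5*vy,.01);b=plane(c,cx+5*vx,cy+5*vy,.01);d=b-a
        print("bar",(a+b)[:2]/2,"axis heading",np.degrees(np.arctan2(d[1],d[0]))%180)
k=W(-.110,.1165);go((*k,.237,-3.7),(*k,.083,-3.7))
E
```

```text
stirrer base FR [0.5769096  0.28894502 0.        ] FL [0.57346839 0.48521429 0.        ] top R edge [0.61969864 0.29666444 0.08      ] dish [0.6046245 0.2463942 0.014    ] jar [0.47175129 0.50693889 0.085     ]
bar [0.41603682 0.34389054] axis heading 93.58550344921413
bar [0.49819159 0.34653033] axis heading 23.187359582903923
bar [0.41452335 0.34444366] axis heading 89.74522033861469
bar [0.49581337 0.34721022] axis heading 23.8930945519339
at [ 0.2253 -0.5829  0.2364] h 21.13 zax [-0.  0. -1.] w 0.0868 t 0.4 q6 -0.18 loc [-0.4254 -0.5271] F [ 0.4 -0.2  0.3]
  twist 24.8 travel [ 3.159e+01 -6.434e+01 -6.000e-02]
  twist 0.0 travel [ 0.  -0.  15.4]
```

>>> move_arm --commands '[{"hand": 8.7, "travel": [0, 0, 0], "twist": [0, 0, 7]}, {"hand": 8.7, "travel": [0, 0, 0], "twist": [0, 0, 7]}, {"hand": 8.7, "travel": [0, 0, 0], "twist": [0, 0, 7]}, {"hand": 8.7, "travel": [0, 0, 0], "twist": [0, 0, 3.8]}, {"hand": 6, "travel": [1.5, -3.0, 0], "twist": [0, 0, 0]}]' --force 25

```text
time: 0.82
position: [0.24, -0.5594, 0.2369]
tool_rot: [0.999, -0.035, -0.0, 0.004]
ft_force: [1.0, -0.7, 0.2]
grip_width: 0.0845
grip_force: 0.0
```

>>> move_arm --commands '[{"hand": 6, "travel": [1.6, -3.2, 0], "twist": [0, 0, 0]}, {"hand": 6, "travel": [1.6, -3.2, 0], "twist": [0, 0, 0]}, {"hand": 6, "travel": [1.6, -3.2, 0], "twist": [0, 0, 0]}, {"hand": 6, "travel": [1.6, -3.2, 0], "twist": [0, 0, 0]}, {"hand": 6, "travel": [1.6, -3.2, 0], "twist": [0, 0, 0]}]'

```text
time: 1.23
position: [0.3328, -0.398, 0.2367]
tool_rot: [0.999, -0.032, 0.0, 0.0]
ft_force: [0.5, 0.1, 0.3]
grip_width: 0.0619
grip_force: 0.0
```

>>> move_arm --commands '[{"hand": 6, "travel": [1.6, -3.2, 0], "twist": [0, 0, 0]}, {"hand": 6, "travel": [1.6, -3.2, 0], "twist": [0, 0, 0]}, {"hand": 6, "travel": [1.6, -3.2, 0], "twist": [0, 0, 0]}, {"hand": 6, "travel": [1.6, -3.2, 0], "twist": [0, 0, 0]}, {"hand": 6, "travel": [1.6, -3.2, 0], "twist": [0, 0, 0]}]'

```text
time: 1.65
position: [0.423, -0.2434, 0.2368]
tool_rot: [0.999, -0.032, 0.0, 0.0]
ft_force: [0.4, -0.4, 0.1]
grip_width: 0.06
grip_force: 0.0
```

>>> move_arm --commands '[{"hand": 6, "travel": [1.6, -3.2, 0], "twist": [0, 0, 0]}, {"hand": 6, "travel": [1.6, -3.2, 0], "twist": [0, 0, 0]}, {"hand": 6, "travel": [1.6, -3.2, 0], "twist": [0, 0, 0]}, {"hand": 6, "travel": [1.6, -3.2, 0], "twist": [0, 0, 0]}, {"hand": 6, "travel": [1.6, -3.2, 0], "twist": [0, 0, 0]}]'

```text
time: 2.07
position: [0.5132, -0.0886, 0.2368]
tool_rot: [0.999, -0.032, 0.0, 0.0]
ft_force: [0.8, -0.6, -0.2]
grip_width: 0.0601
grip_force: 0.0
```

Run:
```python
from h import *
k=W(-.110,.1165);go((*k,.237,-3.7),(*k,.083,-3.7))
```

```text
at [ 0.5132 -0.0886  0.2368] h -3.66 zax [ 0.001 -0.    -1.   ] w 0.0601 t 2.0667 q6 1.25 loc [-0.1704 -0.0152] F [ 0.8 -0.6 -0.2]
  twist 0.0 travel [  6.05 -13.16  -0.02]
  twist 0.0 travel [ 0.  -0.  15.4]
```

>>> move_arm --commands '[{"hand": 6, "travel": [1.5, -3.3, 0], "twist": [0, 0, 0]}, {"hand": 6, "travel": [1.5, -3.3, 0], "twist": [0, 0, 0]}, {"hand": 6, "travel": [1.5, -3.3, 0], "twist": [0, 0, 0]}, {"hand": 6, "travel": [1.5, -3.3, 0], "twist": [0, 0, 0]}, {"hand": 6, "travel": [0, 0, 3], "twist": [0, 0, 0]}]'

```text
time: 2.48
position: [0.5883, 0.0427, 0.2119]
tool_rot: [1.0, -0.029, 0.009, -0.001]
ft_force: [1.9, -0.8, -0.0]
grip_width: 0.0601
grip_force: 0.0
```

>>> move_arm --commands '[{"hand": 6, "travel": [0, 0, 3.5], "twist": [0, 0, 0]}, {"hand": 6, "travel": [0, 0, 3.5], "twist": [0, 0, 0]}, {"hand": 6, "travel": [0, 0, 2.7], "twist": [0, 0, 0]}, {"hand": 6, "travel": [0, 0, 2.7], "twist": [0, 0, 0]}, {"hand": 0, "travel": [0, 0, 0], "twist": [0, 0, 0]}]'

```text
time: 2.9
position: [0.5769, 0.0381, 0.0776]
tool_rot: [0.999, -0.032, -0.005, -0.0]
ft_force: [-1.3, 0.1, -0.8]
grip_width: 0.0578
grip_force: 0.0
```

>>> move_arm --commands '[{"hand": 0, "travel": [0, 0, 0], "twist": [0, 0, 0]}, {"hand": 0, "travel": [0, 0, 0], "twist": [0, 0, 0]}, {"hand": 0, "travel": [0, 0, 0], "twist": [0, 0, 0]}, {"hand": 0, "travel": [0, 0, 0], "twist": [0, 0, 0]}, {"hand": 0, "travel": [0, 0, 0], "twist": [0, 0, 0]}]'

```text
time: 3.32
position: [0.5818, 0.0374, 0.0843]
tool_rot: [0.999, -0.032, 0.002, 0.0]
ft_force: [-0.3, 0.8, 0.4]
grip_width: 0.0278
grip_force: 0.0
```

Run:
```python
from h import *
go();c=cam("scene");crop(c,250,400,150,275,4.8,"k1.png")
```

```text
at [0.5818 0.0374 0.0843] h -3.67 zax [ 0.003 -0.    -1.   ] w 0.0278 t 3.3167 q6 1.51 loc [-0.1101  0.1151] F [-0.3  0.8  0.4]
```

View pics/k1.png

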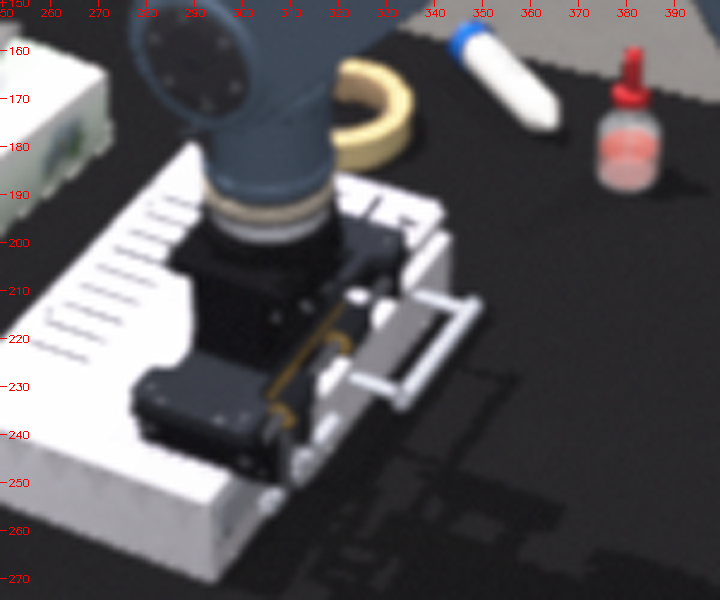

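The gripper straddles the bolt knob near (305,238), with its fingers on either side. I'll keep closing.

>>> move_arm --commands '[{"hand": 0, "travel": [0, 0, 0], "twist": [0, 0, 0]}, {"hand": 0, "travel": [0, 0, 0], "twist": [0, 0, 0]}, {"hand": 0, "travel": [0, 0, 0], "twist": [0, 0, 0]}, {"hand": 0, "travel": [0, 0, 0], "twist": [0, 0, 0]}, {"hand": 0, "travel": [0, 0, 0], "twist": [0, 0, 0]}]'

```text
time: 3.78
position: [0.5811, 0.039, 0.0832]
tool_rot: [0.999, -0.033, 0.001, -0.001]
ft_force: [-0.3, 5.3, 4.1]
grip_width: 0.0095
grip_force: 25.0
```

Run:
```python
from h import *
go()
```

```text
at [0.5811 0.039  0.0832] h -3.74 zax [ 0.001  0.002 -1.   ] w 0.0095 t 3.7833 q6 1.51 loc [-0.111   0.1166] F [-0.3  5.3  4.1]
```

>>> move_arm --commands '[{"hand": 0, "travel": [0, -0.6, 0], "twist": [0, 0, 0]}, {"hand": 0, "travel": [0, -0.7, 0], "twist": [0, 0, 0]}, {"hand": 0, "travel": [0, -0.7, 0], "twist": [0, 0, 0]}, {"hand": 0, "travel": [0, -0.7, 0], "twist": [0, 0, 0]}, {"hand": 0, "travel": [0, -0.6, 0], "twist": [0, 0, 0]}]'

```text
time: 4.2
position: [0.5833, 0.071, 0.0831]
tool_rot: [0.999, -0.032, 0.001, 0.0]
ft_force: [-1.2, -3.0, 5.1]
grip_width: 0.0097
grip_force: 25.0
```

>>> move_arm --commands '[{"hand": 0, "travel": [0, -0.1, 0], "twist": [0, 0, 0]}, {"hand": 0, "travel": [0, 0, 0], "twist": [0, 0, 0]}, {"hand": 0, "travel": [0, 0, 0], "twist": [0, 0, 0]}, {"hand": 0, "travel": [0, 0, 0], "twist": [0, 0, 0]}, {"hand": 5, "travel": [0, 0, 0], "twist": [0, 0, 0]}]'

```text
time: 4.62
position: [0.5832, 0.0724, 0.0827]
tool_rot: [0.999, -0.032, 0.0, -0.0]
ft_force: [0.0, 1.0, -0.3]
grip_width: 0.0119
grip_force: 0.0
```

>>> move_arm --commands '[{"hand": 5, "travel": [0, 0, 0], "twist": [0, 0, 0]}, {"hand": 5, "travel": [0, 0, 0], "twist": [0, 0, 0]}, {"hand": 5, "travel": [0, 0, 0], "twist": [0, 0, 0]}, {"hand": 5, "travel": [0, 0, 0], "twist": [0, 0, 0]}, {"hand": 5, "travel": [0, 0, -1.5], "twist": [0, 0, 0]}]'

```text
time: 5.03
position: [0.5807, 0.0716, 0.0951]
tool_rot: [0.999, -0.032, -0.003, -0.0]
ft_force: [0.2, 0.2, -0.8]
grip_width: 0.042
grip_force: 0.0
```

>>> move_arm --commands '[{"hand": 5, "travel": [0, 0, -3], "twist": [0, 0, 0]}, {"hand": 5, "travel": [0, 0, -3.2], "twist": [0, 0, 0]}, {"hand": 5, "travel": [0, 0, 0], "twist": [0, 0, 0]}, {"hand": 5, "travel": [0, 0, 0], "twist": [0, 0, 0]}, {"hand": 5, "travel": [0, 0, 0], "twist": [0, 0, 0]}]'

```text
time: 5.45
position: [0.5824, 0.0715, 0.1593]
tool_rot: [0.999, -0.032, -0.0, -0.0]
ft_force: [-0.2, -1.2, -0.7]
grip_width: 0.0497
grip_force: 0.0
```

Run:
```python
from h import *
h=W(-.050,.0522);go((*h,.16,-3.7),(*h,.092,-3.7))
```

```text
at [0.5824 0.0715 0.1593] h -3.67 zax [-0.001  0.    -1.   ] w 0.0497 t 5.45 q6 1.57 loc [-0.1117  0.1492] F [-0.2 -1.2 -0.7]
  twist 0.0 travel [ 6.17  9.7  -0.07]
  twist 0.0 travel [ 0.  -0.   6.8]
```

>>> move_arm --commands '[{"hand": 5, "travel": [1.5, 2.4, 0], "twist": [0, 0, 0]}, {"hand": 5, "travel": [1.6, 2.4, 0], "twist": [0, 0, 0]}, {"hand": 5, "travel": [1.6, 2.5, 0], "twist": [0, 0, 0]}, {"hand": 5, "travel": [1.5, 2.4, 0], "twist": [0, 0, 0]}, {"hand": 5, "travel": [0, 0, 1], "twist": [0, 0, 0]}]'

```text
time: 5.87
position: [0.6425, -0.0346, 0.1496]
tool_rot: [0.999, -0.034, 0.003, 0.002]
ft_force: [1.3, 0.1, 0.8]
grip_width: 0.0501
grip_force: 0.0
```

>>> move_arm --commands '[{"hand": 5, "travel": [0, 0, 1.5], "twist": [0, 0, 0]}, {"hand": 5, "travel": [0, 0, 1.5], "twist": [0, 0, 0]}, {"hand": 5, "travel": [0, 0, 1.5], "twist": [0, 0, 0]}, {"hand": 5, "travel": [0, 0, 1], "twist": [0, 0, 0]}, {"hand": 5, "travel": [0, 0, 0.5], "twist": [0, 0, 0]}]'

```text
time: 6.28
position: [0.6363, -0.0285, 0.0863]
tool_rot: [0.999, -0.032, -0.003, -0.001]
ft_force: [0.4, 0.3, 0.3]
grip_width: 0.05
grip_force: 0.0
```

>>> move_arm --commands '[{"hand": 0, "travel": [0, 0, 0], "twist": [0, 0, 0]}, {"hand": 0, "travel": [0, 0, 0], "twist": [0, 0, 0]}, {"hand": 0, "travel": [0, 0, 0], "twist": [0, 0, 0]}, {"hand": 0, "travel": [0, 0, 0], "twist": [0, 0, 0]}, {"hand": 0, "travel": [0, 0, 0], "twist": [0, 0, 0]}]'

```text
time: 6.7
position: [0.6392, -0.0293, 0.0905]
tool_rot: [0.999, -0.032, 0.001, 0.0]
ft_force: [0.4, 0.2, -0.3]
grip_width: 0.0245
grip_force: 0.0
```

>>> move_arm --commands '[{"hand": 0, "travel": [0, 0, 0], "twist": [0, 0, 0]}, {"hand": 0, "travel": [0, 0, 0], "twist": [0, 0, 0]}, {"hand": 0, "travel": [0, 0, 0], "twist": [0, 0, 0]}]'

```text
time: 6.95
position: [0.639, -0.0295, 0.0902]
tool_rot: [0.999, -0.032, 0.001, 0.0]
ft_force: [-0.1, 0.2, 2.6]
grip_width: 0.0138
grip_force: 25.0
```

Run:
```python
from h import *
h=W(-.050,.0935);go((*h,.089,-3.7))
```

```text
at [ 0.639  -0.0295  0.0902] h -3.68 zax [ 0.001 -0.    -1.   ] w 0.0138 t 6.95 q6 1.41 loc [-0.0487  0.052 ] F [-0.1  0.2  2.6]
  twist 0.0 travel [-0.13 -4.15  0.12]
```

>>> move_arm --commands '[{"hand": 0, "travel": [0, -0.8, 0], "twist": [0, 0, 0]}, {"hand": 0, "travel": [0, -0.9, 0], "twist": [0, 0, 0]}, {"hand": 0, "travel": [0, -0.9, 0], "twist": [0, 0, 0]}, {"hand": 0, "travel": [0, -0.9, 0], "twist": [0, 0, 0]}, {"hand": 0, "travel": [0, -0.65, 0], "twist": [0, 0, 0]}]'

```text
time: 7.37
position: [0.642, 0.0137, 0.0902]
tool_rot: [1.0, -0.032, 0.001, 0.0]
ft_force: [0.3, -2.6, 5.6]
grip_width: 0.0138
grip_force: 25.0
```

>>> move_arm --commands '[{"hand": 0, "travel": [0, 0, 0], "twist": [0, 0, 0]}, {"hand": 0, "travel": [0, 0, 0], "twist": [0, 0, 0]}, {"hand": 0, "travel": [0, 0, 0], "twist": [0, 0, 0]}, {"hand": 0, "travel": [0, 0, 0], "twist": [0, 0, 0]}]'

```text
time: 7.7
position: [0.642, 0.0141, 0.0902]
tool_rot: [0.999, -0.032, 0.001, -0.001]
ft_force: [-0.2, 1.7, 6.3]
grip_width: 0.0139
grip_force: 25.0
```

Run:
```python
from h import *
h=W(-.050,.0935);go((*h,.089,-3.7))
```

```text
at [0.642  0.0141 0.0902] h -3.65 zax [ 0.002  0.002 -1.   ] w 0.0139 t 7.7 q6 1.48 loc [-0.0485  0.0957] F [-0.2  1.7  6.3]
  twist 0.1 travel [-0.15  0.22  0.12]
```

>>> move_arm --commands '[{"hand": 0, "travel": [0, 0.17, 0], "twist": [0, 0, 0]}, {"hand": 0, "travel": [0, 0, 0], "twist": [0, 0, 0]}, {"hand": 0, "travel": [0, 0, 0], "twist": [0, 0, 0]}, {"hand": 3.5, "travel": [0, 0, 0], "twist": [0, 0, 0]}, {"hand": 3.5, "travel": [0, 0, 0], "twist": [0, 0, 0]}]'

```text
time: 8.12
position: [0.6406, 0.0116, 0.089]
tool_rot: [1.0, -0.032, -0.001, -0.0]
ft_force: [-0.6, 0.3, 0.4]
grip_width: 0.0208
grip_force: 0.0
```

>>> move_arm --commands '[{"hand": 5, "travel": [0, 0, 0], "twist": [0, 0, 0]}, {"hand": 5, "travel": [0, 0, 0], "twist": [0, 0, 0]}, {"hand": 5, "travel": [0, 0, -2.5], "twist": [0, 0, 0]}, {"hand": 5, "travel": [0, 0, -3], "twist": [0, 0, 0]}, {"hand": 5, "travel": [0, 0, -1.5], "twist": [0, 0, 0]}]'

```text
time: 8.53
position: [0.6422, 0.0104, 0.1617]
tool_rot: [0.999, -0.032, 0.001, 0.0]
ft_force: [0.9, 0.8, 1.0]
grip_width: 0.0478
grip_force: 0.0
```

Run:
```python
from h import *
h=W(-.050,-.034);go((*h,.16,-3.7),(*h,.089,-3.7))
```

```text
at [0.6422 0.0104 0.1617] h -3.67 zax [ 0.003 -0.    -1.   ] w 0.0478 t 8.5333 q6 1.48 loc [-0.0481  0.0921] F [0.9 0.8 1. ]
  twist 0.0 travel [-0.2  12.61  0.17]
  twist 0.0 travel [ 0.  -0.   7.1]
```

>>> move_arm --commands '[{"hand": 5, "travel": [-0.1, 2.5, 0], "twist": [0, 0, 0]}, {"hand": 5, "travel": [-0.1, 2.6, 0], "twist": [0, 0, 0]}, {"hand": 5, "travel": [0, 2.6, 0], "twist": [0, 0, 0]}, {"hand": 5, "travel": [0, 2.5, 0], "twist": [0, 0, 0]}, {"hand": 5, "travel": [0, 2.4, 0], "twist": [0, 0, 0]}]'

```text
time: 8.95
position: [0.6306, -0.1162, 0.1592]
tool_rot: [0.999, -0.032, -0.0, -0.0]
ft_force: [1.3, 0.1, -0.3]
grip_width: 0.0499
grip_force: 0.0
```

>>> move_arm --commands '[{"hand": 5, "travel": [0, 0, 1], "twist": [0, 0, 0]}, {"hand": 5, "travel": [0, 0, 1.8], "twist": [0, 0, 0]}, {"hand": 5, "travel": [0, 0, 1.8], "twist": [0, 0, 0]}, {"hand": 5, "travel": [0, 0, 1.8], "twist": [0, 0, 0]}, {"hand": 5, "travel": [0, 0, 0.7], "twist": [0, 0, 0]}]'

```text
time: 9.37
position: [0.629, -0.114, 0.0853]
tool_rot: [0.999, -0.032, -0.003, -0.001]
ft_force: [-0.7, -0.0, 0.6]
grip_width: 0.0498
grip_force: 0.0
```

>>> move_arm --commands '[{"hand": 0, "travel": [0, 0, 0], "twist": [0, 0, 0]}, {"hand": 0, "travel": [0, 0, 0], "twist": [0, 0, 0]}, {"hand": 0, "travel": [0, 0, 0], "twist": [0, 0, 0]}, {"hand": 0, "travel": [0, 0, 0], "twist": [0, 0, 0]}, {"hand": 0, "travel": [0, 0, 0], "twist": [0, 0, 0]}]'

```text
time: 9.78
position: [0.6318, -0.1152, 0.0897]
tool_rot: [0.999, -0.032, 0.001, 0.0]
ft_force: [-0.1, 0.7, 0.8]
grip_width: 0.0246
grip_force: 0.0
```

>>> move_arm --commands '[{"hand": 0, "travel": [0, 0, 0], "twist": [0, 0, 0]}, {"hand": 0, "travel": [0, 0, 0], "twist": [0, 0, 0]}, {"hand": 0, "travel": [0, 0, 0], "twist": [0, 0, 0]}]'

```text
time: 10.03
position: [0.6316, -0.1156, 0.0894]
tool_rot: [0.999, -0.032, 0.001, 0.0]
ft_force: [-0.4, -1.7, 4.4]
grip_width: 0.0135
grip_force: 25.0
```

Run:
```python
from h import *
h=W(-.050,-.1133);go((*h,.089,-3.7))
```

```text
at [ 0.6316 -0.1156  0.0894] h -3.68 zax [ 0.001 -0.001 -1.   ] w 0.0135 t 10.0333 q6 1.28 loc [-0.0505 -0.0343] F [-0.4 -1.7  4.4]
  twist 0.0 travel [0.04 7.9  0.04]
```

>>> move_arm --commands '[{"hand": 0, "travel": [0, 0.8, 0], "twist": [0, 0, 0]}, {"hand": 0, "travel": [0, 1, 0], "twist": [0, 0, 0]}, {"hand": 0, "travel": [0, 1, 0], "twist": [0, 0, 0]}, {"hand": 0, "travel": [0, 1, 0], "twist": [0, 0, 0]}, {"hand": 0, "travel": [0, 1, 0], "twist": [0, 0, 0]}]'

```text
time: 10.45
position: [0.6282, -0.164, 0.0894]
tool_rot: [0.999, -0.032, 0.0, -0.0]
ft_force: [-1.4, 1.5, 6.0]
grip_width: 0.0138
grip_force: 25.0
```

>>> move_arm --commands '[{"hand": 0, "travel": [0, 1, 0], "twist": [0, 0, 0]}, {"hand": 0, "travel": [0, 1, 0], "twist": [0, 0, 0]}, {"hand": 0, "travel": [0, 0.7, 0], "twist": [0, 0, 0]}, {"hand": 0, "travel": [0, 0.3, 0], "twist": [0, 0, 0]}, {"hand": 0, "travel": [0, 0, 0], "twist": [0, 0, 0]}]'

```text
time: 10.87
position: [0.6261, -0.1952, 0.0894]
tool_rot: [0.999, -0.033, 0.0, 0.001]
ft_force: [-1.2, -0.8, 4.9]
grip_width: 0.0139
grip_force: 25.0
```

>>> move_arm --commands '[{"hand": 0, "travel": [0, 0, 0], "twist": [0, 0, 0]}, {"hand": 0, "travel": [0, 0, 0], "twist": [0, 0, 0]}, {"hand": 3.5, "travel": [0, 0, 0], "twist": [0, 0, 0]}, {"hand": 3.5, "travel": [0, 0, 0], "twist": [0, 0, 0]}, {"hand": 3.5, "travel": [0, 0, 0], "twist": [0, 0, 0]}]'

```text
time: 11.28
position: [0.6256, -0.1933, 0.088]
tool_rot: [0.999, -0.032, -0.0, -0.0]
ft_force: [-0.5, 0.4, -0.9]
grip_width: 0.0268
grip_force: 0.0
```

>>> move_arm --commands '[{"hand": 5, "travel": [0, 0, 0], "twist": [0, 0, 0]}, {"hand": 5, "travel": [0, 0, -2], "twist": [0, 0, 0]}, {"hand": 5, "travel": [0, 0, -3], "twist": [0, 0, 0]}, {"hand": 5, "travel": [0, 0, -2], "twist": [0, 0, 0]}, {"hand": 5, "travel": [-3, 0, 0], "twist": [0, 0, 0]}]'

```text
time: 11.7
position: [0.6043, -0.194, 0.1638]
tool_rot: [0.999, -0.031, 0.009, 0.004]
ft_force: [1.1, -1.0, 0.9]
grip_width: 0.0493
grip_force: 0.0
```

>>> move_arm --commands '[{"hand": 5, "travel": [-3.5, 0, 0], "twist": [0, 0, 0]}, {"hand": 5, "travel": [-3.5, 0, 0], "twist": [0, 0, 0]}, {"hand": 5, "travel": [-3.5, 0, 0], "twist": [0, 0, 0]}, {"hand": 5, "travel": [0, 0, 0], "twist": [0, 0, 0]}, {"hand": 5, "travel": [0, 0, 0], "twist": [0, 0, 0]}]'

```text
time: 12.12
position: [0.4892, -0.1836, 0.1584]
tool_rot: [0.999, -0.033, -0.001, -0.001]
ft_force: [0.4, -0.5, 0.4]
grip_width: 0.0502
grip_force: 0.0
```

Run:
```python
from h import *
h=W(-.1405,-.031);go((*h,.16,86.3),(*h,.052,86.3))
t=cam("top");s=cam("scene")
a,b=t["frame"][155:265,295:435,::-1],s["frame"][165:275,255:395,::-1]
cv2.imwrite("pics/both.png",cv2.resize(np.vstack([a,b]),None,fx=2.7,fy=2.7,interpolation=cv2.INTER_CUBIC))
crop(t,298,433,158,262,5.8,"dt2.png")
```

```text
at [ 0.4892 -0.1836  0.1584] h -3.73 zax [-0.002  0.001 -1.   ] w 0.0502 t 12.1167 q6 1.06 loc [-0.1881 -0.1115] F [ 0.4 -0.5  0.4]
  twist -90.0 travel [ 8.05  4.76 -0.16]
  twist 0.0 travel [ 0.   0.  10.8]
```

View pics/dt2.png

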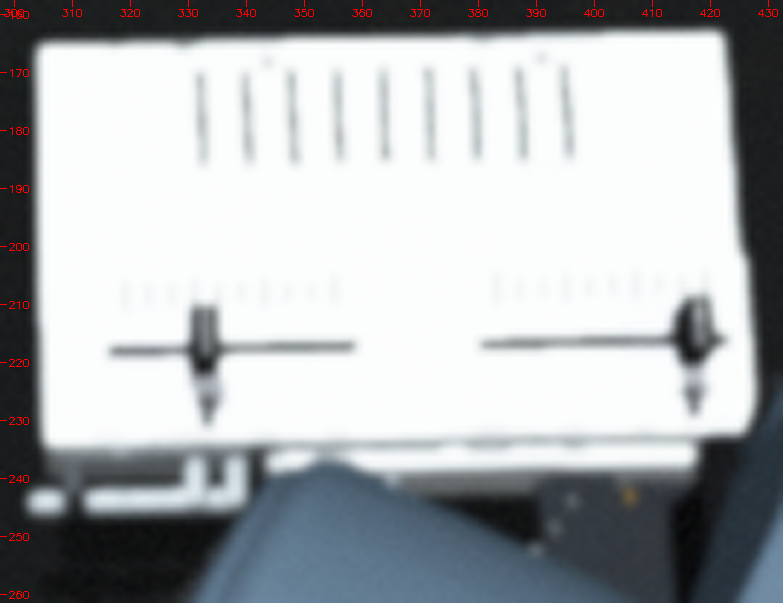

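In the top view the heat grip (333,215) lines up with its tab (333,228), and the air grip (417,213) with its tab (417,227). The bolt rod has shifted left. I'll turn the tool for the handle next.

>>> move_arm --commands '[{"hand": 5, "travel": [0, 0, 0], "twist": [0, 0, -7]}, {"hand": 5, "travel": [0, 0, 0], "twist": [0, 0, -7]}, {"hand": 5, "travel": [0, 0, 0], "twist": [0, 0, -7]}, {"hand": 5, "travel": [0, 0, 0], "twist": [0, 0, -7]}, {"hand": 5, "travel": [0, 0, 0], "twist": [0, 0, -7]}]'

```text
time: 12.63
position: [0.4935, -0.1851, 0.1586]
tool_rot: [0.962, 0.273, 0.001, 0.001]
ft_force: [0.5, 1.0, 0.8]
grip_width: 0.0498
grip_force: 0.0
```

>>> move_arm --commands '[{"hand": 5, "travel": [0, 0, 0], "twist": [0, 0, -7]}, {"hand": 5, "travel": [0, 0, 0], "twist": [0, 0, -7]}, {"hand": 5, "travel": [0, 0, 0], "twist": [0, 0, -7]}, {"hand": 5, "travel": [0, 0, 0], "twist": [0, 0, -7]}, {"hand": 5, "travel": [0, 0, 0], "twist": [0, 0, -7]}]'

```text
time: 13.05
position: [0.4935, -0.185, 0.1586]
tool_rot: [0.835, 0.55, 0.0, 0.001]
ft_force: [-0.4, -0.4, 0.5]
grip_width: 0.0503
grip_force: 0.0
```

>>> move_arm --commands '[{"hand": 5, "travel": [0, 0, 0], "twist": [0, 0, -7]}, {"hand": 5, "travel": [0, 0, 0], "twist": [0, 0, -7]}, {"hand": 5, "travel": [0, 0, 0], "twist": [0, 0, -6]}, {"hand": 5, "travel": [2, 1.2, 0], "twist": [0, 0, 0]}, {"hand": 5, "travel": [2, 1.2, 0], "twist": [0, 0, 0]}]'

```text
time: 13.47
position: [0.5201, -0.1469, 0.1586]
tool_rot: [0.73, 0.683, 0.0, 0.001]
ft_force: [0.1, -0.3, 0.2]
grip_width: 0.05
grip_force: 0.0
```

>>> move_arm --commands '[{"hand": 5, "travel": [2, 1.2, 0], "twist": [0, 0, 0]}, {"hand": 5, "travel": [2, 1.2, 0], "twist": [0, 0, 0]}, {"hand": 5, "travel": [0, 0, 0], "twist": [0, 0, 0]}, {"hand": 5, "travel": [0, 0, 0], "twist": [0, 0, 0]}, {"hand": 5, "travel": [0, 0, 0], "twist": [0, 0, 0]}]'

```text
time: 13.88
position: [0.5451, -0.1079, 0.1584]
tool_rot: [0.729, 0.685, -0.0, 0.0]
ft_force: [0.0, 0.5, 0.2]
grip_width: 0.0501
grip_force: 0.0
```

Run:
```python
from h import *
h=W(-.1405,-.031);go((*h,.16,86.3),(*h,.052,86.3))
t=cam("top");T=lambda X,Y:(X/5.8+297.5,Y/5.8+157.5)
for n,a,z in(("gH",(204,335),.098),("tabH",(207,412),.073),("gA",(693,327),.098),("tabA",(693,402),.073)):print(n,L(plane(t,*T(*a),z)).round(4))
```

```text
at [ 0.5451 -0.1079  0.1584] h 86.39 zax [ 0.    -0.001 -1.   ] w 0.0501 t 13.8833 q6 -0.33 loc [-0.1373 -0.0323] F [0.  0.5 0.2]
  twist 0.1 travel [ 0.13 -0.32 -0.16]
  twist 0.0 travel [ 0.   0.  10.8]
gH [-0.051   0.0948]
tabH [-0.078   0.0936]
gA [-0.0525 -0.1106]
tabA [-0.0786 -0.1138]
```

>>> move_arm --commands '[{"hand": 3, "travel": [0.1, -0.3, 0], "twist": [0, 0, 0]}, {"hand": 3, "travel": [0, 0, 2], "twist": [0, 0, 0]}, {"hand": 3, "travel": [0, 0, 2], "twist": [0, 0, 0]}, {"hand": 3, "travel": [0, 0, 0], "twist": [0, 0, 0]}, {"hand": 3, "travel": [0, 0, 0], "twist": [0, 0, 0]}]'

```text
time: 14.35
position: [0.5403, -0.1068, 0.1179]
tool_rot: [0.73, 0.684, -0.001, -0.001]
ft_force: [-0.7, -0.3, -0.1]
grip_width: 0.0314
grip_force: 0.0
```

>>> move_arm --commands '[{"hand": 3, "travel": [0, 0, 1.5], "twist": [0, 0, 0]}, {"hand": 3, "travel": [0, 0, 1.5], "twist": [0, 0, 0]}, {"hand": 3, "travel": [0, 0, 1.5], "twist": [0, 0, 0]}, {"hand": 3, "travel": [0, 0, 1.3], "twist": [0, 0, 0]}, {"hand": 3, "travel": [0, 0, 1], "twist": [0, 0, 0]}]'

```text
time: 14.77
position: [0.542, -0.107, 0.0508]
tool_rot: [0.73, 0.684, 0.0, 0.001]
ft_force: [0.2, -0.2, -0.6]
grip_width: 0.0302
grip_force: 0.0
```

>>> move_arm --commands '[{"hand": 0, "travel": [0, 0, 0], "twist": [0, 0, 0]}, {"hand": 0, "travel": [0, 0, 0], "twist": [0, 0, 0]}, {"hand": 0, "travel": [0, 0, 0], "twist": [0, 0, 0]}, {"hand": 0, "travel": [0, 0, 0], "twist": [0, 0, 0]}, {"hand": 0, "travel": [0, 0, 0], "twist": [0, 0, 0]}]'

```text
time: 15.18
position: [0.5414, -0.1067, 0.0515]
tool_rot: [0.729, 0.684, -0.0, 0.0]
ft_force: [-2.0, -1.2, 2.4]
grip_width: 0.009
grip_force: 25.0
```

Run:
```python
from h import *
go()
```

```text
at [ 0.5414 -0.1067  0.0515] h 86.35 zax [ 0.    -0.001 -1.   ] w 0.009 t 15.1833 q6 -0.33 loc [-0.141  -0.0313] F [-2.  -1.2  2.4]
```

>>> move_arm --commands '[{"hand": 0, "travel": [0, -0.8, 0], "twist": [0, 0, 0]}, {"hand": 0, "travel": [0, -1.2, 0], "twist": [0, 0, 0]}, {"hand": 0, "travel": [0, -1.2, 0], "twist": [0, 0, 0]}, {"hand": 0, "travel": [0, -1.2, 0], "twist": [0, 0, 0]}, {"hand": 0, "travel": [0, -1.2, 0], "twist": [0, 0, 0]}]'

```text
time: 15.6
position: [0.4865, -0.1029, 0.0515]
tool_rot: [0.73, 0.684, 0.001, 0.002]
ft_force: [1.7, 2.0, 3.1]
grip_width: 0.0088
grip_force: 25.0
```

>>> move_arm --commands '[{"hand": 0, "travel": [0, -1.2, 0], "twist": [0, 0, 0]}, {"hand": 0, "travel": [0, -1.2, 0], "twist": [0, 0, 0]}, {"hand": 0, "travel": [0, -1.2, 0], "twist": [0, 0, 0]}, {"hand": 0, "travel": [0, -1.2, 0], "twist": [0, 0, 0]}, {"hand": 0, "travel": [0, -1.2, 0], "twist": [0, 0, 0]}]'

```text
time: 16.02
position: [0.4261, -0.0987, 0.0514]
tool_rot: [0.73, 0.684, 0.001, 0.001]
ft_force: [2.9, 4.1, 4.6]
grip_width: 0.009
grip_force: 25.0
```

>>> move_arm --commands '[{"hand": 0, "travel": [0, -0.7, 0], "twist": [0, 0, 0]}, {"hand": 0, "travel": [0, 0, 0], "twist": [0, 0, 0]}, {"hand": 0, "travel": [0, 0, 0], "twist": [0, 0, 0]}, {"hand": 0, "travel": [0, 0, 0], "twist": [0, 0, 0]}, {"hand": 0, "travel": [0, 0, 0], "twist": [0, 0, 0]}]'

```text
time: 16.43
position: [0.4177, -0.0981, 0.0514]
tool_rot: [0.729, 0.684, -0.0, -0.0]
ft_force: [-1.1, 1.3, 8.5]
grip_width: 0.0092
grip_force: 25.0
```

Run:
```python
from h import *
go()
```

```text
at [ 0.4177 -0.0981  0.0514] h 86.33 zax [-0.001  0.    -1.   ] w 0.0092 t 16.4333 q6 -0.43 loc [-0.2651 -0.0308] F [-1.1  1.3  8.5]
```

>>> move_arm --commands '[{"hand": 3, "travel": [0, 0, 0], "twist": [0, 0, 0]}, {"hand": 3, "travel": [0, 0, 0], "twist": [0, 0, 0]}, {"hand": 3, "travel": [0, 0, 0], "twist": [0, 0, 0]}, {"hand": 3, "travel": [0, 0, 0], "twist": [0, 0, 0]}, {"hand": 3, "travel": [0, 0, -2], "twist": [0, 0, 0]}]'

```text
time: 16.85
position: [0.4173, -0.098, 0.0686]
tool_rot: [0.729, 0.684, -0.001, -0.003]
ft_force: [-0.4, 0.9, -0.2]
grip_width: 0.0285
grip_force: 0.0
```

>>> move_arm --commands '[{"hand": 3, "travel": [0, 0, -3], "twist": [0, 0, 0]}, {"hand": 3, "travel": [0, 0, -3], "twist": [0, 0, 0]}, {"hand": 5, "travel": [0, 0, -2.5], "twist": [0, 0, 0]}, {"hand": 5, "travel": [0, 0, 0], "twist": [0, 0, 0]}, {"hand": 5, "travel": [0, 0, 0], "twist": [0, 0, 0]}]'

```text
time: 17.27
position: [0.4196, -0.099, 0.1567]
tool_rot: [0.729, 0.684, 0.001, 0.002]
ft_force: [-0.9, -0.7, -0.3]
grip_width: 0.0428
grip_force: 0.0
```

```bash
cat > ware.py <<'E'
from h import *
def ware():
    out=[]
    for n in("top","scene"):
        c=cam(n);f=c["frame"].astype(int);z={};hsv=None
        r=((f[...,0]-f[...,1]>60)&(f[...,0]-f[...,2]>60)).astype(np.uint8);w=(f.min(2)>165).astype(np.uint8)
        for k,m,h in(("red",r,.0245),("white",w,.0095)):
            N,l,st,ce=cv2.connectedComponentsWithStats(m)
            for i in range(1,N):
                p=plane(c,*ce[i],h)
                onmat=.33<p[0]<.60 and .14<p[1]<.42
                if (onmat and 20<st[i,4]<130) or (k=="red" and .34<p[0]<.60 and -.25<p[1]<.08 and st[i,4]>20):
                    q=np.argwhere(l==i)[:,::-1];vx,vy,cx,cy=cv2.fitLine(q.astype(np.float32),cv2.DIST_L2,0,.01,.01).ravel()
                    d=plane(c,cx+5*vx,cy+5*vy,h)-plane(c,cx-5*vx,cy-5*vy,h)
                    print(n,k,st[i,4],ce[i].round(1),p[:2].round(4),"axis",np.degrees(np.arctan2(d[1],d[0])).round(0)%180)
E
python3 - <<'E'
from ware import *
ware();go((.444,.2075,.16,86.3),(.444,.2075,.02,86.3))
E
```

```text
top red 91 [254.7 277.3] [0.5165 0.2202] axis 157.0
top red 91 [261.4 305.4] [0.4447 0.2077] axis 0.0
top white 94 [206.7 290.7] [0.4956 0.345 ] axis 22.0
scene red 84 [301.8 310.2] [0.5151 0.2198] axis 33.0
scene red 87 [329.7 315.5] [0.4435 0.2074] axis 11.0
scene white 67 [286.6 354.9] [0.4957 0.3468] axis 26.0
scene white 63 [318.3 365.5] [0.4148 0.3435] axis 89.0
at [ 0.4181 -0.0982  0.155 ] h 86.33 zax [-0.001  0.001 -1.   ] w 0.0473 t 17.3667 q6 -0.43 loc [-0.2646 -0.031 ] F [ 0.1 -0.2 -0.3]
  twist 0.0 travel [30.68  0.61 -0.5 ]
  twist 0.0 travel [ 0.  0. 14.]
```

>>> move_arm --commands '[{"hand": 5, "travel": [3.3, 0, 0], "twist": [0, 0, 0]}, {"hand": 5, "travel": [3.8, 0, 0], "twist": [0, 0, 0]}, {"hand": 5, "travel": [3.8, 0, 0], "twist": [0, 0, 0]}, {"hand": 5, "travel": [3.8, 0.2, 0], "twist": [0, 0, 0]}, {"hand": 5, "travel": [3.8, 0.2, 0], "twist": [0, 0, 0]}]'

```text
time: 17.78
position: [0.4332, 0.0874, 0.1539]
tool_rot: [0.73, 0.684, -0.001, -0.002]
ft_force: [0.7, 0.0, 0.1]
grip_width: 0.0499
grip_force: 0.0
```

>>> move_arm --commands '[{"hand": 5, "travel": [3.8, 0.2, 0], "twist": [0, 0, 0]}, {"hand": 5, "travel": [3.8, 0, 0], "twist": [0, 0, 0]}, {"hand": 5, "travel": [3, 0, 0], "twist": [0, 0, 0]}, {"hand": 5, "travel": [1.6, 0, 2], "twist": [0, 0, 0]}, {"hand": 5, "travel": [0, 0, 3], "twist": [0, 0, 0]}]'

```text
time: 18.2
position: [0.4461, 0.2112, 0.1054]
tool_rot: [0.728, 0.686, 0.003, 0.001]
ft_force: [0.4, 0.1, -0.7]
grip_width: 0.0501
grip_force: 0.0
```

>>> move_arm --commands '[{"hand": 5, "travel": [0, 0, 3], "twist": [0, 0, 0]}, {"hand": 5, "travel": [0, 0, 2.5], "twist": [0, 0, 0]}, {"hand": 5, "travel": [0, 0, 1.2], "twist": [0, 0, 0]}, {"hand": 5, "travel": [0, 0, 0.8], "twist": [0, 0, 0]}, {"hand": 5, "travel": [0, 0, 0.6], "twist": [0, 0, 0]}]'

```text
time: 18.62
position: [0.443, 0.2071, 0.0223]
tool_rot: [0.729, 0.684, -0.002, -0.001]
ft_force: [-0.0, 0.9, 0.4]
grip_width: 0.0502
grip_force: 0.0
```

>>> move_arm --commands '[{"hand": 5, "travel": [0, 0, 0.4], "twist": [0, 0, 0]}, {"hand": 0, "travel": [0, 0, 0], "twist": [0, 0, 0]}, {"hand": 0, "travel": [0, 0, 0], "twist": [0, 0, 0]}, {"hand": 0, "travel": [0, 0, 0], "twist": [0, 0, 0]}, {"hand": 0, "travel": [0, 0, 0], "twist": [0, 0, 0]}]'

```text
time: 19.03
position: [0.4449, 0.2076, 0.0214]
tool_rot: [0.729, 0.684, 0.001, 0.0]
ft_force: [-0.4, 0.4, 0.1]
grip_width: 0.0309
grip_force: 0.0
```

>>> move_arm --commands '[{"hand": 0, "travel": [0, 0, 0], "twist": [0, 0, 0]}, {"hand": 0, "travel": [0, 0, 0], "twist": [0, 0, 0]}, {"hand": 0, "travel": [0, 0, 0], "twist": [0, 0, 0]}]'

```text
time: 19.28
position: [0.4447, 0.2076, 0.0212]
tool_rot: [0.729, 0.684, 0.001, 0.0]
ft_force: [-0.2, 0.8, 3.9]
grip_width: 0.0262
grip_force: 24.9
```

Run:
```python
from h import *
g=W(-.165,-.075);go((.444,.2075,.16,86.3),(*g,.16,86.3))
```

```text
at [0.4447 0.2076 0.0212] h 86.33 zax [ 0.001  0.    -1.   ] w 0.0262 t 19.2833 q6 0.27 loc [-0.258   0.2759] F [-0.2  0.8  3.9]
  twist 0.0 travel [-1.000e-02 -7.000e-02 -1.388e+01]
  twist 0.0 travel [-35.09   9.35  -0.  ]
```

>>> move_arm --commands '[{"hand": 0, "travel": [0, 0, -1], "twist": [0, 0, 0]}, {"hand": 0, "travel": [0, 0, -2.5], "twist": [0, 0, 0]}, {"hand": 0, "travel": [0, 0, -3.5], "twist": [0, 0, 0]}, {"hand": 0, "travel": [0, 0, -3], "twist": [0, 0, 0]}, {"hand": 0, "travel": [-1.6, 0.4, -2], "twist": [0, 0, 0]}]'

```text
time: 19.7
position: [0.4477, 0.1928, 0.1436]
tool_rot: [0.729, 0.685, 0.002, 0.001]
ft_force: [0.3, -0.5, -0.3]
grip_width: 0.0264
grip_force: 24.8
```

>>> move_arm --commands '[{"hand": 0, "travel": [-3, 0.8, 0], "twist": [0, 0, 0]}, {"hand": 0, "travel": [-3.5, 0.9, 0], "twist": [0, 0, 0]}, {"hand": 0, "travel": [-3.5, 0.9, 0], "twist": [0, 0, 0]}, {"hand": 0, "travel": [-3.5, 0.9, 0], "twist": [0, 0, 0]}, {"hand": 0, "travel": [-3.5, 0.9, 0], "twist": [0, 0, 0]}]'

```text
time: 20.12
position: [0.4802, 0.0173, 0.1413]
tool_rot: [0.729, 0.684, 0.0, 0.0]
ft_force: [0.5, -0.3, -0.4]
grip_width: 0.0265
grip_force: 24.8
```

>>> move_arm --commands '[{"hand": 0, "travel": [-3.5, 0.9, 0], "twist": [0, 0, 0]}, {"hand": 0, "travel": [-3.5, 0.9, 0], "twist": [0, 0, 0]}, {"hand": 0, "travel": [-3.5, 0.8, 0], "twist": [0, 0, 0]}, {"hand": 0, "travel": [-3, 0.7, 0], "twist": [0, 0, 0]}, {"hand": 0, "travel": [-1.5, 0.3, 0], "twist": [0, 0, 0]}]'

```text
time: 20.53
position: [0.5079, -0.1372, 0.1413]
tool_rot: [0.73, 0.683, 0.0, 0.002]
ft_force: [-0.4, 0.6, 0.4]
grip_width: 0.0261
grip_force: 24.8
```

Run:
```python
from h import *
g=W(-.175,-.06);go((*g,.14,86.3),(*g,.036,86.3))
```

```text
at [ 0.5079 -0.1372  0.1413] h 86.16 zax [ 0.003 -0.002 -1.   ] w 0.0261 t 20.5333 q6 -0.41 loc [-0.1725 -0.064 ] F [-0.4  0.6  0.4]
  twist -0.1 travel [ 0.4  -0.25  0.13]
  twist 0.0 travel [ 0.   0.  10.4]
```

Lower, release and lift, then set up for stopper 1.

>>> move_arm --commands '[{"hand": 0, "travel": [0, 0, 1.5], "twist": [0, 0, 0]}, {"hand": 0, "travel": [0, 0, 2.5], "twist": [0, 0, 0]}, {"hand": 0, "travel": [0, 0, 2.5], "twist": [0, 0, 0]}, {"hand": 0, "travel": [0, 0, 2], "twist": [0, 0, 0]}, {"hand": 0, "travel": [0, 0, 1], "twist": [0, 0, 0]}]'

```text
time: 20.95
position: [0.505, -0.1319, 0.0437]
tool_rot: [0.729, 0.684, -0.001, -0.002]
ft_force: [-0.1, 0.4, 0.3]
grip_width: 0.0264
grip_force: 24.8
```

>>> move_arm --commands '[{"hand": 0, "travel": [0, 0, 0.6], "twist": [0, 0, 0]}, {"hand": 0, "travel": [0, 0, 0.2], "twist": [0, 0, 0]}, {"hand": 0, "travel": [0, 0, 0], "twist": [0, 0, 0]}, {"hand": 4.5, "travel": [0, 0, 0], "twist": [0, 0, 0]}, {"hand": 4.5, "travel": [0, 0, 0], "twist": [0, 0, 0]}]'

```text
time: 21.37
position: [0.5074, -0.1334, 0.0386]
tool_rot: [0.729, 0.684, 0.0, 0.001]
ft_force: [-0.4, -0.4, 0.3]
grip_width: 0.0333
grip_force: 0.0
```

>>> move_arm --commands '[{"hand": 4.5, "travel": [0, 0, 0], "twist": [0, 0, 0]}, {"hand": 4.5, "travel": [0, 0, 0], "twist": [0, 0, 0]}, {"hand": 4.5, "travel": [0, 0, -2], "twist": [0, 0, 0]}, {"hand": 5, "travel": [0, 0, -3.5], "twist": [0, 0, 0]}, {"hand": 5, "travel": [0, 0, -3.5], "twist": [0, 0, 0]}]'

```text
time: 21.78
position: [0.5057, -0.1328, 0.1278]
tool_rot: [0.729, 0.684, -0.001, -0.002]
ft_force: [1.0, -0.4, 0.2]
grip_width: 0.0485
grip_force: 0.0
```

Run:
```python
from ware import *
ware();go((.516,.22,.14,86.3),(.516,.22,.0215,86.3))
```

```text
top red 92 [254.7 277.2] [0.5166 0.2202] axis 163.0
scene red 41 [354.8 223.6] [ 0.5114 -0.1458] axis 162.0
scene red 85 [301.8 310.3] [0.5151 0.22  ] axis 41.0
scene white 67 [286.4 354.9] [0.4962 0.3469] axis 24.0
scene white 63 [318.3 365.5] [0.4148 0.3435] axis 89.0
at [ 0.5101 -0.1348  0.1326] h 86.34 zax [ 0.01  -0.005 -1.   ] w 0.049 t 21.8833 q6 -0.41 loc [-0.1705 -0.0614] F [ 1.6  1.1 -0.3]
  twist 0.0 travel [35.44 -1.7  -0.74]
  twist 0.0 travel [ 0.    0.   11.85]
```

>>> move_arm --commands '[{"hand": 5, "travel": [3, 0, -0.5], "twist": [0, 0, 0]}, {"hand": 5, "travel": [3.8, -0.2, 0], "twist": [0, 0, 0]}, {"hand": 5, "travel": [3.8, -0.2, 0], "twist": [0, 0, 0]}, {"hand": 5, "travel": [3.8, -0.2, 0], "twist": [0, 0, 0]}, {"hand": 5, "travel": [3.8, -0.2, 0], "twist": [0, 0, 0]}]'

```text
time: 22.3
position: [0.5098, 0.0504, 0.1324]
tool_rot: [0.73, 0.684, -0.0, -0.0]
ft_force: [0.8, 0.3, -0.1]
grip_width: 0.05
grip_force: 0.0
```

>>> move_arm --commands '[{"hand": 5, "travel": [3.8, -0.2, 0], "twist": [0, 0, 0]}, {"hand": 5, "travel": [3.8, -0.2, 0], "twist": [0, 0, 0]}, {"hand": 5, "travel": [3.8, -0.2, 0], "twist": [0, 0, 0]}, {"hand": 5, "travel": [3.8, 0, 0], "twist": [0, 0, 0]}, {"hand": 5, "travel": [1.9, 0, 1], "twist": [0, 0, 0]}]'

```text
time: 22.72
position: [0.5161, 0.2242, 0.1237]
tool_rot: [0.728, 0.685, 0.002, 0.001]
ft_force: [1.1, -0.5, -0.2]
grip_width: 0.0496
grip_force: 0.0
```

>>> move_arm --commands '[{"hand": 5, "travel": [0, 0, 2], "twist": [0, 0, 0]}, {"hand": 5, "travel": [0, 0, 2.5], "twist": [0, 0, 0]}, {"hand": 5, "travel": [0, 0, 2], "twist": [0, 0, 0]}, {"hand": 5, "travel": [0, 0, 1], "twist": [0, 0, 0]}, {"hand": 5, "travel": [0, 0, 0], "twist": [0, 0, 0]}]'

```text
time: 23.13
position: [0.5134, 0.2195, 0.0451]
tool_rot: [0.729, 0.684, -0.002, -0.001]
ft_force: [-0.2, -0.7, 0.5]
grip_width: 0.0496
grip_force: 0.0
```

Run:
```python
from h import *
go((.516,.22,.0215,86.3))
```

```text
at [0.5134 0.2195 0.0451] h 86.33 zax [-0.005 -0.001 -1.   ] w 0.0496 t 23.1333 q6 0.27 loc [-0.1903  0.2923] F [-0.2 -0.7  0.5]
  twist 0.0 travel [0.07 0.26 2.36]
```

>>> move_arm --commands '[{"hand": 5, "travel": [0, 0, 1], "twist": [0, 0, 0]}, {"hand": 5, "travel": [0, 0, 0.9], "twist": [0, 0, 0]}, {"hand": 5, "travel": [0, 0, 0.6], "twist": [0, 0, 0]}, {"hand": 0, "travel": [0, 0, 0.1], "twist": [0, 0, 0]}, {"hand": 0, "travel": [0, 0, 0], "twist": [0, 0, 0]}]'

```text
time: 23.55
position: [0.5153, 0.2198, 0.0214]
tool_rot: [0.729, 0.684, -0.0, -0.0]
ft_force: [0.4, -0.3, -0.3]
grip_width: 0.0432
grip_force: 0.0
```

>>> move_arm --commands '[{"hand": 0, "travel": [0, 0, 0], "twist": [0, 0, 0]}, {"hand": 0, "travel": [0, 0, 0], "twist": [0, 0, 0]}, {"hand": 0, "travel": [0, 0, 0], "twist": [0, 0, 0]}, {"hand": 0, "travel": [0, 0, 0], "twist": [0, 0, 0]}, {"hand": 0, "travel": [0, 0, 0], "twist": [0, 0, 0]}]'

```text
time: 23.97
position: [0.5157, 0.2201, 0.022]
tool_rot: [0.729, 0.684, 0.0, 0.0]
ft_force: [1.0, -0.2, 2.7]
grip_width: 0.0261
grip_force: 25.0
```

Run:
```python
from h import *
p=robot.get_obs()["position"];g=W(-.175,-.099);go((p[0],p[1],.14,86.3),(*g,.14,86.3))
```

```text
at [0.5157 0.2201 0.022 ] h 86.34 zax [ 0.001  0.    -1.   ] w 0.0261 t 23.9667 q6 0.27 loc [-0.188  0.293] F [ 1.  -0.2  2.7]
  twist 0.0 travel [  0.    0.  -11.8]
  twist 0.0 travel [-39.2    1.27  -0.  ]
```

>>> move_arm --commands '[{"hand": 0, "travel": [0, 0, -1], "twist": [0, 0, 0]}, {"hand": 0, "travel": [0, 0, -2.5], "twist": [0, 0, 0]}, {"hand": 0, "travel": [0, 0, -3.5], "twist": [0, 0, 0]}, {"hand": 0, "travel": [0, 0, -3], "twist": [0, 0, 0]}, {"hand": 0, "travel": [-2, 0.1, -1.8], "twist": [0, 0, 0]}]'

```text
time: 24.38
position: [0.5166, 0.2024, 0.1434]
tool_rot: [0.728, 0.685, 0.003, 0.001]
ft_force: [0.6, -0.6, -0.8]
grip_width: 0.0261
grip_force: 25.0
```

>>> move_arm --commands '[{"hand": 0, "travel": [-3.7, 0.1, 0], "twist": [0, 0, 0]}, {"hand": 0, "travel": [-3.7, 0.1, 0], "twist": [0, 0, 0]}, {"hand": 0, "travel": [-3.7, 0.1, 0], "twist": [0, 0, 0]}, {"hand": 0, "travel": [-3.7, 0.1, 0], "twist": [0, 0, 0]}, {"hand": 0, "travel": [-3.7, 0.1, 0], "twist": [0, 0, 0]}]'

```text
time: 24.8
position: [0.5077, 0.0136, 0.1404]
tool_rot: [0.729, 0.684, 0.0, 0.0]
ft_force: [0.9, 0.2, -0.1]
grip_width: 0.0262
grip_force: 25.0
```

>>> move_arm --commands '[{"hand": 0, "travel": [-3.7, 0.1, 0], "twist": [0, 0, 0]}, {"hand": 0, "travel": [-3.7, 0.1, 0], "twist": [0, 0, 0]}, {"hand": 0, "travel": [-3.7, 0.1, 0], "twist": [0, 0, 0]}, {"hand": 0, "travel": [-3.5, 0.1, 0], "twist": [0, 0, 0]}, {"hand": 0, "travel": [-2.5, 0.1, 0], "twist": [0, 0, 0]}]'

```text
time: 25.22
position: [0.5021, -0.1591, 0.1404]
tool_rot: [0.73, 0.683, 0.0, 0.001]
ft_force: [0.2, 0.7, 0.2]
grip_width: 0.0266
grip_force: 25.0
```

>>> move_arm --commands '[{"hand": 0, "travel": [-1.3, 0, 0], "twist": [0, 0, 0]}, {"hand": 0, "travel": [0, 0, 0], "twist": [0, 0, 0]}, {"hand": 0, "travel": [0, 0, 0], "twist": [0, 0, 0]}]'

```text
time: 25.47
position: [0.5009, -0.1685, 0.1397]
tool_rot: [0.73, 0.684, 0.0, -0.001]
ft_force: [0.3, 0.5, -0.1]
grip_width: 0.0261
grip_force: 25.0
```

Run:
```python
from h import *
g=W(-.175,-.097);go((*g,.14,86.3),(*g,.038,86.3))
```

```text
at [ 0.5009 -0.1685  0.1397] h 86.25 zax [-0.001  0.001 -1.   ] w 0.0261 t 25.4667 q6 -0.47 loc [-0.1774 -0.0956] F [ 0.3  0.5 -0.1]
  twist -0.0 travel [-0.14  0.24 -0.03]
  twist 0.0 travel [ 0.   0.  10.2]
```

Next comes lowering stopper 1, then bar B (heading about 91.5).

>>> move_arm --commands '[{"hand": 0, "travel": [0, 0.2, 1.5], "twist": [0, 0, 0]}, {"hand": 0, "travel": [0, 0, 2.5], "twist": [0, 0, 0]}, {"hand": 0, "travel": [0, 0, 2.5], "twist": [0, 0, 0]}, {"hand": 0, "travel": [0, 0, 2], "twist": [0, 0, 0]}, {"hand": 0, "travel": [0, 0, 1], "twist": [0, 0, 0]}]'

```text
time: 25.88
position: [0.5018, -0.1658, 0.0426]
tool_rot: [0.729, 0.685, -0.001, -0.003]
ft_force: [-0.4, 0.4, -0.4]
grip_width: 0.0265
grip_force: 25.0
```

>>> move_arm --commands '[{"hand": 0, "travel": [0, 0, 0.6], "twist": [0, 0, 0]}, {"hand": 0, "travel": [0, 0, 0.2], "twist": [0, 0, 0]}, {"hand": 0, "travel": [0, 0, 0], "twist": [0, 0, 0]}, {"hand": 4.5, "travel": [0, 0, 0], "twist": [0, 0, 0]}, {"hand": 4.5, "travel": [0, 0, 0], "twist": [0, 0, 0]}]'

```text
time: 26.3
position: [0.5041, -0.1693, 0.0376]
tool_rot: [0.729, 0.684, 0.0, 0.001]
ft_force: [-0.4, -0.1, 0.4]
grip_width: 0.0337
grip_force: 0.0
```

>>> move_arm --commands '[{"hand": 4.5, "travel": [0, 0, 0], "twist": [0, 0, 0]}, {"hand": 4.5, "travel": [0, 0, 0], "twist": [0, 0, 0]}, {"hand": 4.5, "travel": [0, 0, -2], "twist": [0, 0, 0]}, {"hand": 4, "travel": [0, 0, -3.5], "twist": [0, 0, -5.2]}, {"hand": 4, "travel": [0, 0, -3.5], "twist": [0, 0, 0]}]'

```text
time: 26.72
position: [0.5023, -0.1687, 0.1268]
tool_rot: [0.697, 0.717, -0.0, -0.002]
ft_force: [1.7, 0.0, 0.1]
grip_width: 0.0409
grip_force: 0.0
```

Run:
```python
from ware import *
ware();go((.4155,.344,.13,91.5),(.4155,.344,.0185,91.5))
```

```text
scene red 104 [357.3 220.3] [ 0.5098 -0.1627] axis 87.0
scene white 69 [286.6 354.9] [0.4958 0.3468] axis 24.0
scene white 63 [318.3 365.5] [0.4148 0.3435] axis 89.0
at [ 0.5067 -0.171   0.1316] h 91.52 zax [ 0.01  -0.006 -1.   ] w 0.0404 t 26.8167 q6 -0.56 loc [-0.1715 -0.0978] F [ 0.2 -0.6  0. ]
  twist 0.0 travel [51.72 -7.77  0.16]
  twist 0.0 travel [ 0.    0.   11.15]
```

>>> move_arm --commands '[{"hand": 4, "travel": [3, -0.4, 0], "twist": [0, 0, 0]}, {"hand": 4, "travel": [3.8, -0.6, 0], "twist": [0, 0, 0]}, {"hand": 4, "travel": [3.8, -0.6, 0], "twist": [0, 0, 0]}, {"hand": 4, "travel": [3.8, -0.6, 0], "twist": [0, 0, 0]}, {"hand": 4, "travel": [3.8, -0.6, 0], "twist": [0, 0, 0]}]'

```text
time: 27.23
position: [0.4697, 0.0134, 0.1264]
tool_rot: [0.698, 0.716, -0.0, -0.0]
ft_force: [0.5, 0.3, -0.8]
grip_width: 0.04
grip_force: 0.0
```

>>> move_arm --commands '[{"hand": 4, "travel": [3.8, -0.6, 0], "twist": [0, 0, 0]}, {"hand": 4, "travel": [3.8, -0.6, 0], "twist": [0, 0, 0]}, {"hand": 4, "travel": [3.8, -0.6, 0], "twist": [0, 0, 0]}, {"hand": 4, "travel": [3.8, -0.6, 0], "twist": [0, 0, 0]}, {"hand": 4, "travel": [3.8, -0.6, 0], "twist": [0, 0, 0]}]'

```text
time: 27.65
position: [0.4346, 0.2028, 0.1264]
tool_rot: [0.698, 0.716, -0.0, -0.0]
ft_force: [0.6, -0.4, 0.4]
grip_width: 0.0399
grip_force: 0.0
```

>>> move_arm --commands '[{"hand": 4, "travel": [3.8, -0.6, 0], "twist": [0, 0, 0]}, {"hand": 4, "travel": [3.8, -0.6, 0], "twist": [0, 0, 0]}, {"hand": 4, "travel": [3.8, -0.5, 0], "twist": [0, 0, 0]}, {"hand": 4, "travel": [2.9, -0.1, 1], "twist": [0, 0, 0]}, {"hand": 4, "travel": [0, 0, 2], "twist": [0, 0, 0]}]'

```text
time: 28.07
position: [0.4153, 0.3499, 0.0982]
tool_rot: [0.696, 0.718, 0.005, 0.001]
ft_force: [0.5, 0.0, 0.5]
grip_width: 0.0402
grip_force: 0.0
```

>>> move_arm --commands '[{"hand": 4, "travel": [0, 0, 2], "twist": [0, 0, 0]}, {"hand": 4, "travel": [0, 0, 2], "twist": [0, 0, 0]}, {"hand": 4, "travel": [0, 0, 1], "twist": [0, 0, 0]}, {"hand": 4, "travel": [0, 0, 0], "twist": [0, 0, 0]}, {"hand": 4, "travel": [0, 0, 0], "twist": [0, 0, 0]}]'

```text
time: 28.48
position: [0.4134, 0.3433, 0.0462]
tool_rot: [0.698, 0.716, -0.001, -0.0]
ft_force: [0.4, 0.2, 0.2]
grip_width: 0.0401
grip_force: 0.0
```

Run:
```python
from ware import *
ware();go((.4153,.344,.0185,91.5))
```

```text
top red 80 [395.6 267.7] [ 0.509  -0.1362] axis 152.0
top red 82 [410.1 267.5] [ 0.5061 -0.1728] axis 129.0
scene white 65 [286.6 354.9] [0.4959 0.3468] axis 25.0
scene white 25 [318.8 366.1] [0.4129 0.3447] axis 92.0
at [0.4144 0.3438 0.0474] h 91.5 zax [ 0.001  0.001 -1.   ] w 0.0399 t 28.5833 q6 0.46 loc [-0.2972  0.4099] F [0.3 0.7 0.1]
  twist 0.0 travel [0.02 0.09 2.89]
```

>>> move_arm --commands '[{"hand": 4, "travel": [0, 0.1, 0.9], "twist": [0, 0, 0]}, {"hand": 4, "travel": [0, 0, 0.8], "twist": [0, 0, 0]}, {"hand": 4, "travel": [0, 0, 0.6], "twist": [0, 0, 0]}, {"hand": 4, "travel": [0, 0, 0.3], "twist": [0, 0, 0]}, {"hand": 0, "travel": [0, 0, 0.2], "twist": [0, 0, 0]}]'

```text
time: 29.0
position: [0.4143, 0.3435, 0.0178]
tool_rot: [0.698, 0.716, -0.001, -0.0]
ft_force: [0.3, 0.1, -0.4]
grip_width: 0.0379
grip_force: 0.0
```

>>> move_arm --commands '[{"hand": 0, "travel": [0, 0, 0], "twist": [0, 0, 0]}, {"hand": 0, "travel": [0, 0, 0], "twist": [0, 0, 0]}, {"hand": 0, "travel": [0, 0, 0], "twist": [0, 0, 0]}, {"hand": 0, "travel": [0, 0, 0], "twist": [0, 0, 0]}, {"hand": 0, "travel": [0, 0, 0], "twist": [0, 0, 0]}]'

```text
time: 29.42
position: [0.4148, 0.3438, 0.0188]
tool_rot: [0.698, 0.717, 0.0, 0.0]
ft_force: [-0.1, -0.6, -0.0]
grip_width: 0.0078
grip_force: 1.6
```

>>> move_arm --commands '[{"hand": 0, "travel": [0, 0, 0], "twist": [0, 0, 0]}, {"hand": 0, "travel": [0, 0, 0], "twist": [0, 0, 0]}, {"hand": 0, "travel": [0, 0, 0], "twist": [0, 0, 0]}]'

```text
time: 29.67
position: [0.4148, 0.3438, 0.0188]
tool_rot: [0.698, 0.717, 0.0, 0.0]
ft_force: [0.2, 0.2, 1.4]
grip_width: 0.0075
grip_force: 25.0
```

Run:
```python
from h import *
p=robot.get_obs()["position"];g=W(-.175,-.015);go((p[0],p[1],.13,91.5),(*g,.13,91.5))
```

```text
at [0.4148 0.3438 0.0188] h 91.53 zax [ 0.  0. -1.] w 0.0075 t 29.6667 q6 0.46 loc [-0.2968  0.41  ] F [0.2 0.2 1.4]
  twist 0.0 travel [  0.     0.   -11.12]
  twist 0.0 travel [-43.43   8.24  -0.  ]
```

>>> move_arm --commands '[{"hand": 0, "travel": [0, 0, -1], "twist": [0, 0, 0]}, {"hand": 0, "travel": [0, 0, -2.5], "twist": [0, 0, 0]}, {"hand": 0, "travel": [0, 0, -3.5], "twist": [0, 0, 0]}, {"hand": 0, "travel": [-1, 0.2, -2.5], "twist": [0, 0, 0]}, {"hand": 0, "travel": [-2.5, 0.5, -1.5], "twist": [0, 0, 0]}]'

```text
time: 30.08
position: [0.4237, 0.3112, 0.132]
tool_rot: [0.696, 0.718, 0.003, 0.001]
ft_force: [0.8, 0.2, 0.0]
grip_width: 0.0077
grip_force: 25.0
```

>>> move_arm --commands '[{"hand": 0, "travel": [-3.7, 0.7, 0], "twist": [0, 0, 0]}, {"hand": 0, "travel": [-3.7, 0.7, 0], "twist": [0, 0, 0]}, {"hand": 0, "travel": [-3.7, 0.7, 0], "twist": [0, 0, 0]}, {"hand": 0, "travel": [-3.7, 0.7, 0], "twist": [0, 0, 0]}, {"hand": 0, "travel": [-3.7, 0.7, 0], "twist": [0, 0, 0]}]'

```text
time: 30.5
position: [0.4625, 0.1233, 0.1294]
tool_rot: [0.697, 0.717, 0.0, 0.0]
ft_force: [1.0, -0.0, 0.0]
grip_width: 0.0074
grip_force: 25.0
```

>>> move_arm --commands '[{"hand": 0, "travel": [-3.7, 0.7, 0], "twist": [0, 0, 0]}, {"hand": 0, "travel": [-3.7, 0.7, 0], "twist": [0, 0, 0]}, {"hand": 0, "travel": [-3.7, 0.7, 0], "twist": [0, 0, 0]}, {"hand": 0, "travel": [-3.7, 0.7, 0], "twist": [0, 0, 0]}, {"hand": 0, "travel": [-3.6, 0.6, 0], "twist": [0, 0, 0]}]'

```text
time: 30.92
position: [0.5016, -0.0602, 0.1293]
tool_rot: [0.698, 0.716, 0.0, 0.0]
ft_force: [0.7, 0.6, -0.0]
grip_width: 0.0078
grip_force: 25.0
```

>>> move_arm --commands '[{"hand": 0, "travel": [-2, 0.4, 0], "twist": [0, 0, 0]}, {"hand": 0, "travel": [-1, 0.3, 0], "twist": [0, 0, 0]}, {"hand": 0, "travel": [0, 0, 1], "twist": [0, 0, 0]}, {"hand": 0, "travel": [0, 0, 2], "twist": [0, 0, 0]}, {"hand": 0, "travel": [0, 0, 1], "twist": [0, 0, 0]}]'

```text
time: 31.33
position: [0.5075, -0.0861, 0.087]
tool_rot: [0.697, 0.717, -0.0, -0.002]
ft_force: [-0.9, -0.2, -0.3]
grip_width: 0.0074
grip_force: 25.0
```

Run:
```python
from h import *
g=W(-.175,-.015);go((*g,.034,91.5))
```

```text
at [ 0.5075 -0.0861  0.087 ] h 91.57 zax [-0.003  0.002 -1.   ] w 0.0074 t 31.3333 q6 -0.41 loc [-0.1762 -0.0131] F [-0.9 -0.2 -0.3]
  twist 0.1 travel [-0.2  0.1  5.3]
```

>>> move_arm --commands '[{"hand": 0, "travel": [0, 0, 1.8], "twist": [0, 0, 0]}, {"hand": 0, "travel": [0, 0, 1.7], "twist": [0, 0, 0]}, {"hand": 0, "travel": [0, 0, 1], "twist": [0, 0, 0]}, {"hand": 0, "travel": [0, 0, 0.6], "twist": [0, 0, 0]}, {"hand": 0, "travel": [0, 0, 0.2], "twist": [0, 0, 0]}]'

```text
time: 31.75
position: [0.5083, -0.0866, 0.0345]
tool_rot: [0.697, 0.717, -0.0, -0.001]
ft_force: [0.3, 0.4, 0.5]
grip_width: 0.0072
grip_force: 25.0
```

>>> move_arm --commands '[{"hand": 0, "travel": [0, 0, 0], "twist": [0, 0, 0]}, {"hand": 3, "travel": [0, 0, 0], "twist": [0, 0, 0]}, {"hand": 3, "travel": [0, 0, 0], "twist": [0, 0, 0]}, {"hand": 3, "travel": [0, 0, 0], "twist": [0, 0, 0]}, {"hand": 3, "travel": [0, 0, -1], "twist": [0, 0, 0]}]'

```text
time: 32.17
position: [0.5085, -0.0877, 0.0452]
tool_rot: [0.698, 0.716, -0.0, -0.001]
ft_force: [-1.0, 0.3, -0.6]
grip_width: 0.0258
grip_force: 0.0
```

>>> move_arm --commands '[{"hand": 3, "travel": [0, 0, -2], "twist": [0, 0, 0]}, {"hand": 3, "travel": [0, 0, -3.5], "twist": [0, 0, 0]}, {"hand": 3, "travel": [0, 0, -3.3], "twist": [0, 0, 0]}, {"hand": 4, "travel": [0, 0, 0], "twist": [0, 0, 7]}, {"hand": 4, "travel": [0, 0, 0], "twist": [0, 0, 7]}]'

```text
time: 32.58
position: [0.5109, -0.0886, 0.1371]
tool_rot: [0.782, 0.624, 0.002, 0.003]
ft_force: [-1.1, -0.7, 0.3]
grip_width: 0.0364
grip_force: 0.0
```

>>> move_arm --commands '[{"hand": 4, "travel": [0, 0, 0], "twist": [0, 0, 7]}, {"hand": 4, "travel": [0, 0, 0], "twist": [0, 0, 7]}, {"hand": 4, "travel": [0, 0, 0], "twist": [0, 0, 7]}, {"hand": 4, "travel": [0, 0, 0], "twist": [0, 0, 7]}, {"hand": 4, "travel": [0, 0, 0], "twist": [0, 0, 7]}]'

```text
time: 33.0
position: [0.5092, -0.088, 0.1347]
tool_rot: [0.933, 0.36, 0.0, 0.0]
ft_force: [0.5, -0.3, -0.6]
grip_width: 0.0399
grip_force: 0.0
```

>>> move_arm --commands '[{"hand": 4, "travel": [0, 0, 0], "twist": [0, 0, 7]}, {"hand": 4, "travel": [0, 0, 0], "twist": [0, 0, 5]}, {"hand": 4, "travel": [0, 0, 0], "twist": [0, 0, 0]}, {"hand": 4, "travel": [0, 0, 0], "twist": [0, 0, 0]}]'

```text
time: 33.33
position: [0.5093, -0.088, 0.1344]
tool_rot: [0.964, 0.264, 0.0, 0.0]
ft_force: [-0.6, 0.2, 0.4]
grip_width: 0.0402
grip_force: 0.0
```

Run:
```python
from ware import *
ware();go((.496,.3465,.13,23.5),(.496,.3465,.0188,23.5))
```

```text
top white 78 [206.1 289.8] [0.498  0.3464] axis 22.0
scene red 115 [357.7 219.9] [ 0.5092 -0.165 ] axis 85.0
scene white 67 [286.4 354.9] [0.4962 0.3469] axis 24.0
at [ 0.5092 -0.088   0.1341] h 30.63 zax [ 0.001 -0.    -1.   ] w 0.0398 t 33.4333 q6 0.65 loc [-0.1744 -0.0148] F [ 0.5 -0.2 -1. ]
  twist 7.1 travel [ 16.11 -40.37   0.41]
  twist 0.0 travel [ 0.    0.   11.12]
```

>>> move_arm --commands '[{"hand": 4, "travel": [0, 0, 0], "twist": [0, 0, 7.1]}, {"hand": 4, "travel": [1.2, -2.9, 0], "twist": [0, 0, 0]}, {"hand": 4, "travel": [1.4, -3.5, 0], "twist": [0, 0, 0]}, {"hand": 4, "travel": [1.4, -3.5, 0], "twist": [0, 0, 0]}, {"hand": 4, "travel": [1.4, -3.5, 0], "twist": [0, 0, 0]}]'

```text
time: 33.85
position: [0.5053, 0.0576, 0.1337]
tool_rot: [0.979, 0.203, 0.0, -0.0]
ft_force: [1.1, -0.0, -0.7]
grip_width: 0.0398
grip_force: 0.0
```

>>> move_arm --commands '[{"hand": 4, "travel": [1.4, -3.5, 0], "twist": [0, 0, 0]}, {"hand": 4, "travel": [1.4, -3.5, 0], "twist": [0, 0, 0]}, {"hand": 4, "travel": [1.4, -3.5, 0], "twist": [0, 0, 0]}, {"hand": 4, "travel": [1.4, -3.5, 0], "twist": [0, 0, 0]}, {"hand": 4, "travel": [1.4, -3.5, 0], "twist": [0, 0, 0]}]'

```text
time: 34.27
position: [0.4997, 0.2468, 0.1338]
tool_rot: [0.979, 0.204, -0.0, 0.0]
ft_force: [1.0, -0.1, 0.4]
grip_width: 0.04
grip_force: 0.0
```

>>> move_arm --commands '[{"hand": 4, "travel": [1.4, -3.5, 0], "twist": [0, 0, 0]}, {"hand": 4, "travel": [1.4, -3.5, 0], "twist": [0, 0, 0]}, {"hand": 4, "travel": [1, -2.5, 0], "twist": [0, 0, 0]}, {"hand": 4, "travel": [0, 0, 1.5], "twist": [0, 0, 0]}, {"hand": 4, "travel": [0, 0, 2], "twist": [0, 0, 0]}]'

```text
time: 34.68
position: [0.4983, 0.3502, 0.1001]
tool_rot: [0.979, 0.206, 0.003, -0.001]
ft_force: [0.2, -0.4, 1.2]
grip_width: 0.0399
grip_force: 0.0
```

>>> move_arm --commands '[{"hand": 4, "travel": [0, 0, 2], "twist": [0, 0, 0]}, {"hand": 4, "travel": [0, 0, 2], "twist": [0, 0, 0]}, {"hand": 4, "travel": [0, 0, 1], "twist": [0, 0, 0]}, {"hand": 4, "travel": [0, 0, 0], "twist": [0, 0, 0]}, {"hand": 4, "travel": [0, 0, 0], "twist": [0, 0, 0]}]'

```text
time: 35.1
position: [0.4971, 0.3471, 0.0484]
tool_rot: [0.979, 0.203, -0.0, 0.0]
ft_force: [0.9, -0.3, -0.2]
grip_width: 0.04
grip_force: 0.0
```

Run:
```python
from ware import *
ware();go((.497,.3465,.0188,23.5))
```

```text
top red 79 [395.6 267.7] [ 0.5088 -0.1361] axis 163.0
top red 82 [410.1 267.5] [ 0.5061 -0.1728] axis 129.0
scene red 91 [358.9 219. ] [ 0.5074 -0.1705] axis 95.0
at [0.4981 0.3475 0.0497] h 23.44 zax [ 0.002  0.001 -1.   ] w 0.04 t 35.2 q6 1.59 loc [-0.2138  0.4191] F [ 0.5 -0.4  0.2]
  twist -0.1 travel [-0.15  0.05  3.09]
```

>>> move_arm --commands '[{"hand": 4, "travel": [-0.1, 0.1, 1], "twist": [0, 0, 0]}, {"hand": 4, "travel": [0, 0, 0.9], "twist": [0, 0, 0]}, {"hand": 4, "travel": [0, 0, 0.6], "twist": [0, 0, 0]}, {"hand": 4, "travel": [0, 0, 0.3], "twist": [0, 0, 0]}, {"hand": 0, "travel": [0, 0, 0.2], "twist": [0, 0, 0]}]'

```text
time: 35.62
position: [0.4963, 0.3457, 0.0177]
tool_rot: [0.979, 0.203, -0.001, 0.0]
ft_force: [0.1, -0.4, 0.2]
grip_width: 0.0376
grip_force: 0.0
```

>>> move_arm --commands '[{"hand": 0, "travel": [0, 0, 0], "twist": [0, 0, 0]}, {"hand": 0, "travel": [0, 0, 0], "twist": [0, 0, 0]}, {"hand": 0, "travel": [0, 0, 0], "twist": [0, 0, 0]}, {"hand": 0, "travel": [0, 0, 0], "twist": [0, 0, 0]}, {"hand": 0, "travel": [0, 0, 0], "twist": [0, 0, 0]}]'

```text
time: 36.03
position: [0.4969, 0.346, 0.0188]
tool_rot: [0.979, 0.203, 0.0, -0.0]
ft_force: [-0.0, -1.3, -0.2]
grip_width: 0.008
grip_force: 1.5
```

>>> move_arm --commands '[{"hand": 0, "travel": [0, 0, 0], "twist": [0, 0, 0]}, {"hand": 0, "travel": [0, 0, 0], "twist": [0, 0, 0]}, {"hand": 0, "travel": [0, 0, 0], "twist": [0, 0, 0]}]'

```text
time: 36.28
position: [0.4969, 0.346, 0.0188]
tool_rot: [0.979, 0.203, 0.0, -0.0]
ft_force: [-0.3, -0.0, 2.1]
grip_width: 0.0076
grip_force: 25.0
```

Run:
```python
from h import *
p=robot.get_obs()["position"];g=W(-.175,.02);go((p[0],p[1],.13,23.5),(*g,.13,86.3))
```

```text
at [0.4969 0.346  0.0188] h 23.43 zax [ 0.  0. -1.] w 0.0076 t 36.2833 q6 1.59 loc [-0.215   0.4174] F [-0.3 -0.   2.1]
  twist -0.1 travel [  0.     0.   -11.12]
  twist -62.8 travel [-39.75   3.97  -0.  ]
```

>>> move_arm --commands '[{"hand": 0, "travel": [0, 0, -1], "twist": [0, 0, 0]}, {"hand": 0, "travel": [0, 0, -2.5], "twist": [0, 0, 0]}, {"hand": 0, "travel": [0, 0, -3.5], "twist": [0, 0, 0]}, {"hand": 0, "travel": [0, 0, -2.7], "twist": [0, 0, 0]}, {"hand": 0, "travel": [0, 0, -1.5], "twist": [0, 0, -5]}]'

```text
time: 36.7
position: [0.4982, 0.3467, 0.1346]
tool_rot: [0.969, 0.246, 0.003, -0.001]
ft_force: [0.4, 0.5, -0.6]
grip_width: 0.0072
grip_force: 25.0
```

>>> move_arm --commands '[{"hand": 0, "travel": [0, 0, 0], "twist": [0, 0, -7]}, {"hand": 0, "travel": [0, 0, 0], "twist": [0, 0, -7]}, {"hand": 0, "travel": [0, 0, 0], "twist": [0, 0, -7]}, {"hand": 0, "travel": [0, 0, 0], "twist": [0, 0, -7]}, {"hand": 0, "travel": [0, 0, 0], "twist": [0, 0, -7]}]'

```text
time: 37.12
position: [0.4966, 0.3459, 0.1314]
tool_rot: [0.849, 0.528, 0.0, 0.0]
ft_force: [0.3, 0.6, -0.3]
grip_width: 0.0073
grip_force: 25.0
```

>>> move_arm --commands '[{"hand": 0, "travel": [0, 0, 0], "twist": [0, 0, -7]}, {"hand": 0, "travel": [0, 0, 0], "twist": [0, 0, -7]}, {"hand": 0, "travel": [0, 0, 0], "twist": [0, 0, -7]}, {"hand": 0, "travel": [-1.7, 0.2, 0], "twist": [0, 0, -1.8]}, {"hand": 0, "travel": [-3.5, 0.4, 0], "twist": [0, 0, 0]}]'

```text
time: 37.53
position: [0.499, 0.2961, 0.1314]
tool_rot: [0.728, 0.685, 0.002, 0.0]
ft_force: [1.3, -0.3, 0.5]
grip_width: 0.0076
grip_force: 25.0
```

>>> move_arm --commands '[{"hand": 0, "travel": [-3.7, 0.4, 0], "twist": [0, 0, 0]}, {"hand": 0, "travel": [-3.7, 0.4, 0], "twist": [0, 0, 0]}, {"hand": 0, "travel": [-3.7, 0.4, 0], "twist": [0, 0, 0]}, {"hand": 0, "travel": [-3.7, 0.4, 0], "twist": [0, 0, 0]}, {"hand": 0, "travel": [-3.7, 0.4, 0], "twist": [0, 0, 0]}]'

```text
time: 37.95
position: [0.5063, 0.1061, 0.1313]
tool_rot: [0.73, 0.684, 0.0, 0.0]
ft_force: [0.6, -0.9, 0.6]
grip_width: 0.0075
grip_force: 25.0
```

>>> move_arm --commands '[{"hand": 0, "travel": [-3.7, 0.4, 0], "twist": [0, 0, 0]}, {"hand": 0, "travel": [-3.7, 0.4, 0], "twist": [0, 0, 0]}, {"hand": 0, "travel": [-3.7, 0.3, 0], "twist": [0, 0, 0]}, {"hand": 0, "travel": [-3, 0.3, 0], "twist": [0, 0, 0]}, {"hand": 0, "travel": [-1.9, 0, 0], "twist": [0, 0, 0]}]'

```text
time: 38.37
position: [0.5108, -0.0563, 0.1314]
tool_rot: [0.731, 0.683, 0.0, 0.001]
ft_force: [-0.1, -0.0, 0.1]
grip_width: 0.0074
grip_force: 25.0
```

Run:
```python
from h import *
g=W(-.175,.02);go((*g,.0345,86.3))
```

```text
at [ 0.5108 -0.0563  0.1314] h 86.09 zax [ 0.002 -0.001 -1.   ] w 0.0074 t 38.3667 q6 -0.26 loc [-0.1749  0.0169] F [-0.1 -0.   0.1]
  twist -0.2 travel [ 0.31 -0.01  9.69]
```

>>> move_arm --commands '[{"hand": 0, "travel": [0.1, 0, 1.5], "twist": [0, 0, 0]}, {"hand": 0, "travel": [0, 0, 2.5], "twist": [0, 0, 0]}, {"hand": 0, "travel": [0, 0, 2.5], "twist": [0, 0, 0]}, {"hand": 0, "travel": [0, 0, 1.6], "twist": [0, 0, 0]}, {"hand": 0, "travel": [0, 0, 0.8], "twist": [0, 0, 0]}]'

```text
time: 38.78
position: [0.509, -0.0518, 0.0402]
tool_rot: [0.73, 0.683, -0.001, -0.001]
ft_force: [-0.7, -0.2, 1.2]
grip_width: 0.0075
grip_force: 25.0
```

>>> move_arm --commands '[{"hand": 0, "travel": [0, 0, 0.5], "twist": [0, 0, 0]}, {"hand": 0, "travel": [0, 0, 0.2], "twist": [0, 0, 0]}, {"hand": 0, "travel": [0, 0, 0], "twist": [0, 0, 0]}, {"hand": 3, "travel": [0, 0, 0], "twist": [0, 0, 0]}, {"hand": 3, "travel": [0, 0, 0], "twist": [0, 0, 0]}]'

```text
time: 39.2
position: [0.5107, -0.052, 0.0355]
tool_rot: [0.73, 0.684, 0.0, 0.001]
ft_force: [0.8, -0.4, 1.4]
grip_width: 0.0144
grip_force: 0.0
```

>>> move_arm --commands '[{"hand": 3, "travel": [0, 0, 0], "twist": [0, 0, 0]}, {"hand": 3, "travel": [0, 0, -1], "twist": [0, 0, 0]}, {"hand": 3, "travel": [0, 0, -2.5], "twist": [0, 0, 0]}, {"hand": 3, "travel": [0, 0, -3.5], "twist": [0, 0, 0]}, {"hand": 3, "travel": [0, 0, -3], "twist": [0, 0, 0]}]'

```text
time: 39.62
position: [0.5097, -0.0518, 0.1365]
tool_rot: [0.73, 0.683, -0.0, -0.0]
ft_force: [0.7, -0.6, -0.4]
grip_width: 0.0295
grip_force: 0.0
```

>>> move_arm --commands '[{"hand": 3, "travel": [-1, -2, 0], "twist": [0, 0, 0]}, {"hand": 3, "travel": [0, -4, 0], "twist": [0, 0, 0]}, {"hand": 3, "travel": [0, -3, 0], "twist": [0, 0, 0]}, {"hand": 3, "travel": [0, 0, 0], "twist": [0, 0, 0]}, {"hand": 3, "travel": [0, 0, 0], "twist": [0, 0, 0]}]'

```text
time: 40.03
position: [0.4177, -0.0554, 0.1355]
tool_rot: [0.73, 0.683, -0.0, -0.0]
ft_force: [0.3, -0.6, 0.5]
grip_width: 0.0299
grip_force: 0.0
```

Run:
```python
from ware import *
ware();h=W(-.264,-.031);go((*h,.13,86.3),(*h,.0515,86.3))
s=cam("scene");t=cam("top")
a=cv2.resize(s["frame"][170:290,260:400,::-1],None,fx=2.5,fy=2.5,interpolation=cv2.INTER_CUBIC);b=cv2.resize(t["frame"][180:300,300:440,::-1],None,fx=2.5,fy=2.5,interpolation=cv2.INTER_CUBIC)
cv2.imwrite("pics/in.png",np.hstack([a,b]))
```

```text
top red 30 [411.  264.9] [ 0.5126 -0.1759] axis 66.0
scene red 114 [357.7 220. ] [ 0.5091 -0.1647] axis 85.0
at [ 0.4211 -0.0566  0.1354] h 86.21 zax [ 0.003 -0.001 -1.   ] w 0.0302 t 40.1333 q6 -0.33 loc [-0.2643  0.0108] F [ 1.  -0.3  0.4]
  twist -0.1 travel [-4.18  0.03  0.54]
  twist 0.0 travel [0.   0.   7.85]
```

View pics/in.png

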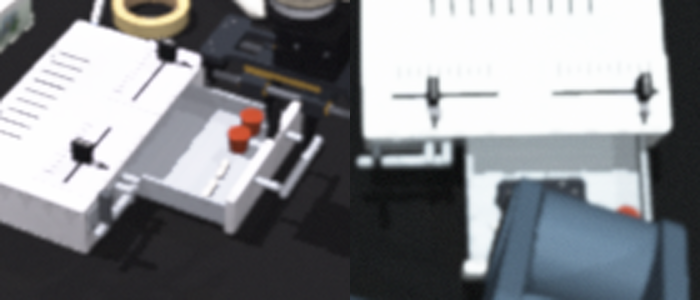

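The scene crop shows both stoppers standing in the drawer, with both stir bars lying in line beside them. Next I'll pinch the handle and push the drawer shut.

>>> move_arm --commands '[{"hand": 3, "travel": [-2, 0, 0], "twist": [0, 0, 0]}, {"hand": 3, "travel": [-2.2, 0, 0], "twist": [0, 0, 0]}, {"hand": 3, "travel": [0, 0, 1.5], "twist": [0, 0, 0]}, {"hand": 3, "travel": [0, 0, 1.5], "twist": [0, 0, 0]}, {"hand": 3, "travel": [0, 0, 0], "twist": [0, 0, 0]}]'

```text
time: 40.65
position: [0.4169, -0.0982, 0.1029]
tool_rot: [0.73, 0.683, -0.0, -0.001]
ft_force: [0.1, 0.0, -0.7]
grip_width: 0.0302
grip_force: 0.0
```

>>> move_arm --commands '[{"hand": 3, "travel": [0, 0, 1], "twist": [0, 0, 0]}, {"hand": 3, "travel": [0, 0, 1.5], "twist": [0, 0, 0]}, {"hand": 3, "travel": [0, 0, 1.4], "twist": [0, 0, 0]}, {"hand": 3, "travel": [0, 0, 1], "twist": [0, 0, 0]}, {"hand": 3, "travel": [0, 0, 0.5], "twist": [0, 0, 0]}]'

```text
time: 41.07
position: [0.4174, -0.0978, 0.0498]
tool_rot: [0.73, 0.684, -0.0, -0.0]
ft_force: [-0.9, 0.1, 1.2]
grip_width: 0.0302
grip_force: 0.0
```

>>> move_arm --commands '[{"hand": 0, "travel": [0, 0, 0], "twist": [0, 0, 0]}, {"hand": 0, "travel": [0, 0, 0], "twist": [0, 0, 0]}, {"hand": 0, "travel": [0, 0, 0], "twist": [0, 0, 0]}, {"hand": 0, "travel": [0, 0, 0], "twist": [0, 0, 0]}, {"hand": 0, "travel": [0, 0, 0], "twist": [0, 0, 0]}]'

```text
time: 41.48
position: [0.4174, -0.0981, 0.0511]
tool_rot: [0.73, 0.683, 0.0, 0.001]
ft_force: [0.7, 0.6, 2.2]
grip_width: 0.009
grip_force: 25.0
```

Run:
```python
from h import *
h=W(-.1405,-.031);go((*h,.0515,86.3))
```

```text
at [ 0.4174 -0.0981  0.0511] h 86.23 zax [ 0.002 -0.001 -1.   ] w 0.009 t 41.4833 q6 -0.43 loc [-0.2654 -0.0308] F [0.7 0.6 2.2]
  twist -0.1 travel [-0.02 12.49 -0.04]
```

>>> move_arm --commands '[{"hand": 0, "travel": [0, 0.3, 0], "twist": [0, 0, 0]}, {"hand": 0, "travel": [0, 0.6, 0], "twist": [0, 0, 0]}, {"hand": 0, "travel": [0, 0.8, 0], "twist": [0, 0, 0]}, {"hand": 0, "travel": [0, 0.9, 0], "twist": [0, 0, 0]}, {"hand": 0, "travel": [0, 0.9, 0], "twist": [0, 0, 0]}]'

```text
time: 41.9
position: [0.4519, -0.1004, 0.0511]
tool_rot: [0.73, 0.683, -0.0, -0.0]
ft_force: [-2.2, -1.8, 4.9]
grip_width: 0.0088
grip_force: 25.0
```

>>> move_arm --commands '[{"hand": 0, "travel": [0, 0.9, 0], "twist": [0, 0, 0]}, {"hand": 0, "travel": [0, 0.9, 0], "twist": [0, 0, 0]}, {"hand": 0, "travel": [0, 0.9, 0], "twist": [0, 0, 0]}, {"hand": 0, "travel": [0, 0.9, 0], "twist": [0, 0, 0]}, {"hand": 0, "travel": [0, 0.9, 0], "twist": [0, 0, 0]}]'

```text
time: 42.32
position: [0.4972, -0.1035, 0.0511]
tool_rot: [0.73, 0.684, -0.0, 0.0]
ft_force: [-2.4, -3.1, 4.8]
grip_width: 0.0093
grip_force: 25.0
```

>>> move_arm --commands '[{"hand": 0, "travel": [0, 0.9, 0], "twist": [0, 0, 0]}, {"hand": 0, "travel": [0, 0.9, 0], "twist": [0, 0, 0]}, {"hand": 0, "travel": [0, 0.9, 0], "twist": [0, 0, 0]}, {"hand": 0, "travel": [0, 0.8, 0], "twist": [0, 0, 0]}, {"hand": 0, "travel": [0, 0.6, 0], "twist": [0, 0, 0]}]'

```text
time: 42.73
position: [0.5389, -0.1065, 0.0511]
tool_rot: [0.73, 0.684, 0.0, 0.001]
ft_force: [-1.5, -3.7, 6.2]
grip_width: 0.0089
grip_force: 25.0
```

>>> move_arm --commands '[{"hand": 0, "travel": [0, 0.3, 0], "twist": [0, 0, 0]}, {"hand": 0, "travel": [0, 0.15, 0], "twist": [0, 0, 0]}, {"hand": 0, "travel": [0, 0, 0], "twist": [0, 0, 0]}, {"hand": 0, "travel": [0, 0, 0], "twist": [0, 0, 0]}]'

```text
time: 43.07
position: [0.5416, -0.1066, 0.0511]
tool_rot: [0.73, 0.684, -0.001, -0.0]
ft_force: [-4.0, -4.2, 7.6]
grip_width: 0.0094
grip_force: 25.0
```

Run:
```python
from h import *
go()
```

```text
at [ 0.5416 -0.1066  0.0511] h 86.27 zax [-0.001 -0.001 -1.   ] w 0.0094 t 43.0667 q6 -0.33 loc [-0.1409 -0.0313] F [-4.  -4.2  7.6]
```

>>> move_arm --commands '[{"hand": 3, "travel": [0, 0, 0], "twist": [0, 0, 0]}, {"hand": 3, "travel": [0, 0, 0], "twist": [0, 0, 0]}, {"hand": 3, "travel": [0, 0, 0], "twist": [0, 0, 0]}, {"hand": 3, "travel": [0, 0, 0], "twist": [0, 0, 0]}, {"hand": 3, "travel": [0, 0, -2], "twist": [0, 0, 0]}]'

```text
time: 43.48
position: [0.5398, -0.105, 0.0676]
tool_rot: [0.73, 0.683, -0.001, -0.003]
ft_force: [0.2, 1.0, -0.6]
grip_width: 0.0283
grip_force: 0.0
```

>>> move_arm --commands '[{"hand": 3, "travel": [0, 0, -3.5], "twist": [0, 0, 0]}, {"hand": 3, "travel": [0, 0, -3.5], "twist": [0, 0, 0]}, {"hand": 3, "travel": [0, 0, -2], "twist": [0, 0, 0]}, {"hand": 5, "travel": [0, 0, 0], "twist": [0, 0, 7]}, {"hand": 5, "travel": [0, 0, 0], "twist": [0, 0, 7]}]'

```text
time: 43.9
position: [0.5432, -0.1062, 0.1624]
tool_rot: [0.809, 0.587, 0.001, 0.002]
ft_force: [-1.2, 0.4, -0.4]
grip_width: 0.0371
grip_force: 0.0
```

>>> move_arm --commands '[{"hand": 5, "travel": [0, 0, 0], "twist": [0, 0, 7]}, {"hand": 5, "travel": [0, 0, 0], "twist": [0, 0, 7]}, {"hand": 5, "travel": [0, 0, 0], "twist": [0, 0, 7]}, {"hand": 5, "travel": [0, 0, 0], "twist": [0, 0, 7]}, {"hand": 5, "travel": [0, 0, 0], "twist": [0, 0, 7]}]'

```text
time: 44.32
position: [0.5419, -0.1057, 0.1602]
tool_rot: [0.949, 0.316, -0.0, -0.0]
ft_force: [0.2, -0.5, -0.1]
grip_width: 0.0496
grip_force: 0.0
```

>>> move_arm --commands '[{"hand": 5, "travel": [0, 0, 0], "twist": [0, 0, 7]}, {"hand": 5, "travel": [0, 0, 0], "twist": [0, 0, 7]}, {"hand": 5, "travel": [0, 0, 0], "twist": [0, 0, 7]}, {"hand": 5, "travel": [0, 0, 0], "twist": [0, 0, 7]}, {"hand": 5, "travel": [0, 0, 0], "twist": [0, 0, 7]}]'

```text
time: 44.73
position: [0.5419, -0.1057, 0.1602]
tool_rot: [1.0, 0.017, -0.0, -0.0]
ft_force: [-0.0, 0.3, 0.2]
grip_width: 0.05
grip_force: 0.0
```

>>> move_arm --commands '[{"hand": 5, "travel": [0, 0, 0], "twist": [0, 0, 6]}, {"hand": 5, "travel": [0, 0, 0], "twist": [0, 0, 0]}, {"hand": 5, "travel": [0, 0, 0], "twist": [0, 0, 0]}]'

```text
time: 44.98
position: [0.542, -0.1059, 0.1603]
tool_rot: [1.0, -0.031, -0.0, -0.0]
ft_force: [0.9, 0.1, -0.2]
grip_width: 0.0499
grip_force: 0.0
```

Run:
```python
from h import *
k=W(-.111,.1495);go((*k,.16,-3.7),(*k,.083,-3.7))
```

```text
at [ 0.542  -0.1059  0.1603] h -3.6 zax [-0.  0. -1.] w 0.0499 t 44.9833 q6 1.24 loc [-0.1406 -0.0305] F [ 0.9  0.1 -0.2]
  twist 0.1 travel [  2.97 -18.     0.03]
  twist 0.0 travel [ 0.  -0.   7.7]
```

>>> move_arm --commands '[{"hand": 5, "travel": [0.5, -2.8, 0], "twist": [0, 0, 0]}, {"hand": 5, "travel": [0.6, -3.8, 0], "twist": [0, 0, 0]}, {"hand": 5, "travel": [0.6, -3.8, 0], "twist": [0, 0, 0]}, {"hand": 5, "travel": [0.6, -3.8, 0], "twist": [0, 0, 0]}, {"hand": 5, "travel": [0.6, -2.8, 0], "twist": [0, 0, 0]}]'

```text
time: 45.4
position: [0.582, 0.0645, 0.1604]
tool_rot: [1.0, -0.031, -0.0, -0.0]
ft_force: [0.3, -0.4, 0.5]
grip_width: 0.05
grip_force: 0.0
```

>>> move_arm --commands '[{"hand": 5, "travel": [0.1, -1, 0], "twist": [0, 0, 0]}, {"hand": 5, "travel": [0, 0, 0], "twist": [0, 0, 0]}, {"hand": 5, "travel": [0, 0, 1.5], "twist": [0, 0, 0]}, {"hand": 5, "travel": [0, 0, 1.5], "twist": [0, 0, 0]}, {"hand": 5, "travel": [0, 0, 1.5], "twist": [0, 0, 0]}]'

```text
time: 45.82
position: [0.5837, 0.0699, 0.1153]
tool_rot: [0.999, -0.033, 0.0, 0.0]
ft_force: [-0.6, 0.3, -0.6]
grip_width: 0.05
grip_force: 0.0
```

>>> move_arm --commands '[{"hand": 5, "travel": [0, 0, 1.5], "twist": [0, 0, 0]}, {"hand": 5, "travel": [0, 0, 1], "twist": [0, 0, 0]}, {"hand": 5, "travel": [0, 0, 0.7], "twist": [0, 0, 0]}, {"hand": 0, "travel": [0, 0, 0], "twist": [0, 0, 0]}, {"hand": 0, "travel": [0, 0, 0], "twist": [0, 0, 0]}]'

```text
time: 46.23
position: [0.5838, 0.0708, 0.0835]
tool_rot: [0.999, -0.033, -0.0, 0.0]
ft_force: [-0.1, -0.9, -0.2]
grip_width: 0.0428
grip_force: 0.0
```

>>> move_arm --commands '[{"hand": 0, "travel": [0, 0, 0], "twist": [0, 0, 0]}, {"hand": 0, "travel": [0, 0, 0], "twist": [0, 0, 0]}, {"hand": 0, "travel": [0, 0, 0], "twist": [0, 0, 0]}, {"hand": 0, "travel": [0, 0, 0], "twist": [0, 0, 0]}, {"hand": 0, "travel": [0, 0, 0], "twist": [0, 0, 0]}]'

```text
time: 46.65
position: [0.584, 0.0716, 0.084]
tool_rot: [0.999, -0.033, 0.0, -0.0]
ft_force: [0.4, 2.8, 0.1]
grip_width: 0.0113
grip_force: 1.1
```

Run:
```python
from h import *
k=W(-.111,.1166);go((*k,.083,-3.7))
```

```text
at [0.584  0.0716 0.084 ] h -3.76 zax [ 0.001  0.    -1.   ] w 0.0113 t 46.65 q6 1.57 loc [-0.1101  0.1494] F [0.4 2.8 0.1]
  twist -0.1 travel [-0.09  3.28  0.1 ]
```

>>> move_arm --commands '[{"hand": 0, "travel": [0, 0, 0], "twist": [0, 0, 0]}, {"hand": 0, "travel": [0, 0, 0], "twist": [0, 0, 0]}, {"hand": 0, "travel": [0, 0.5, 0], "twist": [0, 0, 0]}, {"hand": 0, "travel": [0, 0.7, 0], "twist": [0, 0, 0]}, {"hand": 0, "travel": [0, 0.7, 0], "twist": [0, 0, 0]}]'

```text
time: 47.07
position: [0.5827, 0.0523, 0.0839]
tool_rot: [0.999, -0.033, 0.0, -0.0]
ft_force: [-0.4, 2.9, 3.9]
grip_width: 0.0097
grip_force: 25.0
```

>>> move_arm --commands '[{"hand": 0, "travel": [0, 0.7, 0], "twist": [0, 0, 0]}, {"hand": 0, "travel": [0, 0.5, 0], "twist": [0, 0, 0]}, {"hand": 0, "travel": [0, 0.3, 0], "twist": [0, 0, 0]}, {"hand": 0, "travel": [0, 0, 0], "twist": [0, 0, 0]}, {"hand": 0, "travel": [0, 0, 0], "twist": [0, 0, 0]}]'

```text
time: 47.48
position: [0.5817, 0.0389, 0.0839]
tool_rot: [0.999, -0.034, 0.0, -0.002]
ft_force: [1.0, 8.5, 5.2]
grip_width: 0.0097
grip_force: 25.0
```

Run:
```python
from h import *
go()
```

```text
at [0.5817 0.0389 0.0839] h -3.89 zax [ 0.001  0.003 -1.   ] w 0.0097 t 47.4833 q6 1.51 loc [-0.1104  0.1165] F [1.  8.5 5.2]
```

>>> move_arm --commands '[{"hand": 4, "travel": [0, 0, 0], "twist": [0, 0, 0]}, {"hand": 4, "travel": [0, 0, 0], "twist": [0, 0, 0]}, {"hand": 4, "travel": [0, 0, 0], "twist": [0, 0, 0]}, {"hand": 4, "travel": [0, 0, 0], "twist": [0, 0, 0]}, {"hand": 4, "travel": [0, 0, -2], "twist": [0, 0, 0]}]'

```text
time: 47.9
position: [0.5786, 0.037, 0.1002]
tool_rot: [0.999, -0.033, -0.004, -0.0]
ft_force: [-0.1, -0.3, -0.4]
grip_width: 0.0348
grip_force: 0.0
```

>>> move_arm --commands '[{"hand": 4, "travel": [0, 0, -3.5], "twist": [0, 0, 0]}, {"hand": 4, "travel": [0, 0, -2.2], "twist": [0, 0, 0]}, {"hand": 4, "travel": [-3, 1.5, 0], "twist": [0, 0, 0]}, {"hand": 4, "travel": [-3.5, 1.8, 0], "twist": [0, 0, 0]}, {"hand": 4, "travel": [-3.5, 1.8, 0], "twist": [0, 0, 0]}]'

```text
time: 48.32
position: [0.4778, -0.0076, 0.1609]
tool_rot: [0.999, -0.032, 0.001, 0.001]
ft_force: [0.2, -1.5, 0.3]
grip_width: 0.04
grip_force: 0.0
```

>>> move_arm --commands '[{"hand": 5, "travel": [-3, 1.5, 0], "twist": [0, 0, 0]}, {"hand": 5, "travel": [0, 0, 0], "twist": [0, 0, 0]}, {"hand": 5, "travel": [0, 0, 0], "twist": [0, 0, 0]}]'

```text
time: 48.57
position: [0.4457, -0.0204, 0.1605]
tool_rot: [0.999, -0.034, -0.001, -0.0]
ft_force: [0.3, 0.6, -0.8]
grip_width: 0.048
grip_force: 0.0
```

Run:
```python
from h import *
t=cam("top");s=cam("scene");go()
A=cv2.resize(t["frame"][200:245,310:435,::-1],None,fx=6.4,fy=6.4,interpolation=cv2.INTER_CUBIC)
B=cv2.resize(s["frame"][185:235,285:345,::-1],None,fx=5.6,fy=5.6,interpolation=cv2.INTER_CUBIC)
B2=cv2.resize(s["frame"][180:230,300:360,::-1],None,fx=5.6,fy=5.6,interpolation=cv2.INTER_CUBIC)
B=cv2.resize(s["frame"][185:250,265:345,::-1],None,fx=4.6,fy=4.6,interpolation=cv2.INTER_CUBIC)
C=np.zeros((A.shape[0]+B.shape[0],800,3),np.uint8);C[:A.shape[0],:A.shape[1]]=A;C[A.shape[0]:,:B.shape[1]]=B;cv2.imwrite("pics/fin.png",C);print(C.shape,A.shape)
# dark blob extents along the track in the top view (grip columns weighted by darkness), and tab centroids
g=255-t["frame"].astype(float).mean(2)
for n,u0,u1,rows in(("heat",326,342,(209,215)),("air",409,425,(208,214))):
    v=(rows[0]+rows[1])/2
    for nm,r,z in(("grip",rows,.098),("tab",(226,230),.073)):
        w=np.clip(g[r[0]:r[1],u0:u1]-90,0,None);
        uu=(w*np.arange(u0,u1)).sum()/w.sum();vv=(w*np.arange(r[0],r[1])[:,None]).sum()/w.sum()
        print(n,nm,uu.round(2),vv.round(2),L(plane(t,uu,vv,z)).round(4))
```

```text
at [ 0.449  -0.0205  0.1608] h -3.81 zax [ 0.002 -0.001 -1.   ] w 0.0496 t 48.6667 q6 1.34 loc [-0.2389  0.0487] F [1.1 0.3 0.4]
(587, 800, 3) (288, 800, 3)
heat grip 332.47 212.84 [-0.0449  0.0951]
heat tab 333.37 227.24 [-0.0747  0.0931]
air grip 416.38 211.88 [-0.0474 -0.1094]
air tab 417.16 226.32 [-0.0774 -0.1143]
```

View pics/fin.png

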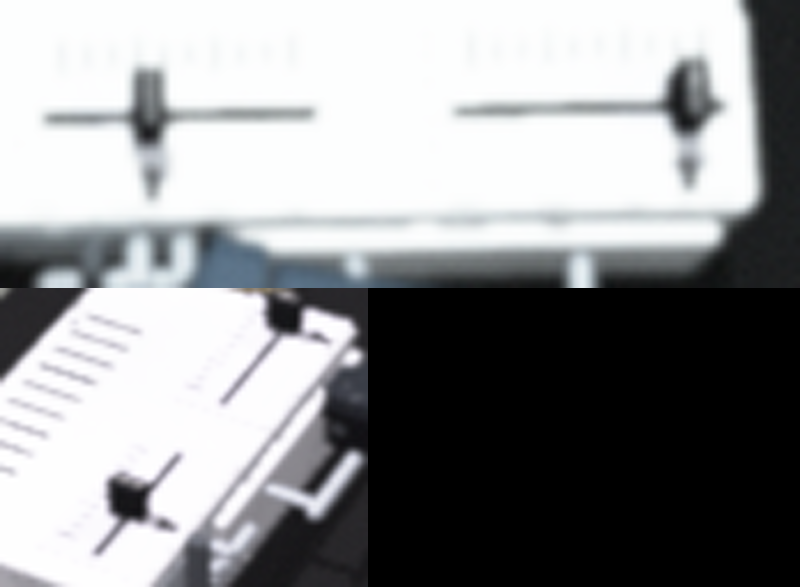

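The top view shows both grips over their tabs to within a few mm. The scene view agrees, with arrow-like tabs directly in front of each grip. I'll refine the numbers from the grips' edges.

Run:
```python
from h import *
t=cam("top")
old=cv2.imread("pics/top0.png")[:,:,::-1]
for nm,f,c0 in(("old heat",old,350),("old air",old,386),("new heat",t["frame"],333),("new air",t["frame"],417)):
    print(nm,c0-7)
    for v in range(209,216):print(v,f[v,c0-7:c0+8].mean(1).astype(int).tolist())
for c0 in(333,417):
    for v in range(225,230):print("tab",c0-5,v,t["frame"][v,c0-5:c0+6].mean(1).astype(int).tolist())
```

```text
old heat 343
209 [242, 246, 250, 248, 240, 236, 236, 230, 216, 229, 243, 246, 243, 247, 251]
210 [244, 248, 251, 248, 235, 207, 190, 184, 167, 180, 222, 242, 245, 249, 251]
211 [249, 250, 251, 248, 229, 169, 138, 152, 132, 129, 195, 240, 249, 251, 251]
212 [251, 251, 251, 247, 217, 136, 109, 132, 114, 111, 187, 241, 250, 251, 252]
213 [252, 251, 251, 245, 205, 117, 95, 118, 103, 108, 185, 241, 250, 251, 252]
214 [251, 251, 251, 244, 198, 109, 90, 114, 100, 106, 185, 240, 250, 251, 251]
215 [249, 248, 246, 237, 184, 102, 90, 115, 101, 103, 173, 232, 245, 247, 247]
old air 379
209 [251, 251, 251, 246, 225, 203, 203, 197, 191, 224, 245, 250, 249, 250, 251]
210 [251, 251, 251, 243, 202, 140, 130, 138, 136, 182, 237, 249, 251, 251, 251]
211 [251, 251, 249, 233, 169, 98, 101, 126, 118, 151, 226, 248, 251, 251, 251]
212 [251, 251, 246, 217, 135, 73, 103, 144, 127, 140, 215, 246, 251, 251, 251]
213 [251, 251, 244, 203, 109, 59, 105, 147, 129, 137, 212, 245, 251, 251, 251]
214 [251, 250, 243, 193, 99, 55, 94, 131, 117, 129, 200, 241, 248, 249, 249]
215 [250, 247, 234, 175, 89, 46, 83, 118, 10
[... 1145 characters left out ...]
 160, 207, 238, 250]
tab 328 225 [253, 252, 248, 231, 198, 183, 187, 203, 231, 249, 252]
tab 328 226 [253, 253, 250, 233, 181, 151, 159, 191, 231, 249, 252]
tab 328 227 [253, 253, 251, 236, 178, 129, 139, 192, 234, 250, 253]
tab 328 228 [253, 253, 252, 244, 200, 138, 151, 214, 245, 252, 253]
tab 328 229 [253, 253, 253, 249, 216, 161, 175, 235, 250, 253, 253]
tab 412 225 [253, 252, 246, 216, 153, 129, 150, 200, 237, 250, 253]
tab 412 226 [253, 252, 249, 228, 163, 128, 154, 217, 245, 252, 253]
tab 412 227 [253, 253, 252, 242, 195, 143, 172, 235, 250, 253, 253]
tab 412 228 [253, 253, 253, 248, 215, 163, 192, 242, 252, 253, 253]
tab 412 229 [253, 253, 253, 251, 233, 205, 224, 246, 252, 252, 252]
```

Run:
```python
from h import *
t=cam("top")
for n,u,v,z in(("oldH",350.1,213,.098),("oldA",386.2,213,.098),("newH",333.1,213,.098),("newA",418.2,212,.098),("tabH",333.35,227,.073),("tabA",417.2,226,.073)):print(n,L(plane(t,u,v,z)).round(4))
```

```text
oldH [-0.0463  0.0522]
oldA [-0.0485 -0.0357]
newH [-0.0453  0.0936]
newA [-0.0478 -0.1139]
tabH [-0.0741  0.0931]
tabA [-0.0765 -0.1145]
```

Using the grips' white lines, the heat and air controls are each within 1 mm of their tabs. The drawer is shut, the bolt is home and the gripper is clear, so I'm handing in.

Run:
```python
from ware import *
ware();print(robot.hand_in())
```

```text
the job is handed in; nothing more can be done
None
```

The job is handed in, though no verdict came back: two stoppers and two stir bars are in the shut drawer, the bolt is home, and the heat and air grips measure within about 1 mm of their tabs.

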